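Sort the test bars into the specimen rack and report it ready

TASK

Put every aluminium test bar into the specimen rack, lying flat at the bottom of a pocket in the row made for its length; some bars may already be in the rack: leave those that are in the right row and move those that are in the wrong one. When all the bars are in, press the ready button on the white box fully down and let it come up again; do not disturb the jar, the mouse or the power adapter.

Things in the scene. Friction and masses are not known exactly. Their poses are not given: they have to be found in the camera images.
- bar_60a: a plain aluminium test bar 60 mm long, 25 mm square section; may be absent (None). Origin at the centre of the solid, its x axis along the length
- bar_60b: a plain aluminium test bar 60 mm long, 25 mm square section; may be absent (None). Origin at the centre of the solid, its x axis along the length
- bar_60c: a plain aluminium test bar 60 mm long, 25 mm square section; may be absent (None). Origin at the centre of the solid, its x axis along the length
- bar_80a: a plain aluminium test bar 80 mm long, 25 mm square section; may be absent (None). Origin at the centre of the solid, its x axis along the length
- bar_80b: a plain aluminium test bar 80 mm long, 25 mm square section; may be absent (None). Origin at the centre of the solid, its x axis along the length
- bar_80c: a plain aluminium test bar 80 mm long, 25 mm square section; may be absent (None). Origin at the centre of the solid, its x axis along the length
- bar_100a: a plain aluminium test bar 100 mm long, 25 mm square section; may be absent (None). Origin at the centre of the solid, its x axis along the length
- bar_100b: a plain aluminium test bar 100 mm long, 25 mm square section; may be absent (None). Origin at the centre of the solid, its x axis along the length
- bar_120a: a plain aluminium test bar 120 mm long, 25 mm square section; may be absent (None). Origin at the centre of the solid, its x axis along the length
- bar_120b: a plain aluminium test bar 120 mm long, 25 mm square section; may be absent (None). Origin at the centre of the solid, its x axis along the length
- row_60: rack row for the 60 mm bars: fixed strip, grey rims, black floors, 46 mm wide (x), 290 mm long (y), with three pockets 70 mm long, centred at y = -92, 0 and +92 mm, 32 mm wide; bars lie along y. Origin: centre of the underside; pocket floor z = 6 mm, rim tops z = 13 mm. The four rows lie parallel, 58 mm apart, in any order, on a 6 mm grey tray
- row_80: rack row for the 80 mm bars: fixed strip, grey rims, black floors, 46 mm wide (x), 290 mm long (y), with three pockets 88 mm long, centred at y = -94, 0 and +94 mm, 32 mm wide; bars lie along y. Origin: centre of the underside; pocket floor z = 6 mm, rim tops z = 13 mm. The four rows lie parallel, 58 mm apart, in any order, on a 6 mm grey tray
- row_100: rack row for the 100 mm bars: fixed strip, grey rims, black floors, 46 mm wide (x), 290 mm long (y), with two pockets 110 mm long, centred at y = -68 and +68 mm, 32 mm wide; bars lie along y. Origin: centre of the underside; pocket floor z = 6 mm, rim tops z = 13 mm. The four rows lie parallel, 58 mm apart, in any order, on a 6 mm grey tray
- row_120: rack row for the 120 mm bars: fixed strip, grey rims, black floors, 46 mm wide (x), 290 mm long (y), with two pockets 130 mm long, centred at y = -70 and +70 mm, 32 mm wide; bars lie along y. Origin: centre of the underside; pocket floor z = 6 mm, rim tops z = 13 mm. The four rows lie parallel, 58 mm apart, in any order, on a 6 mm grey tray
- ready (a joint): travel of the ready button, m: 0 = up, 0.006 = fully down; sprung, needs about 5 N to go fully down and comes back up by itself
- ready_top (a point): centre of the top of the ready button: a black push button of 34 mm diameter, on a fixed low white box (100 x 85 x 41 mm) at the robot's right; pressed straight down; the top stands about 63 mm above the bench when up
- jar: bystander: steel sample jar, 74 mm diameter, 95 mm tall, standing; origin at the centre of its underside
- mouse: bystander: grey computer mouse, 110 x 62 x 26 mm; origin at the centre of its underside
- adapter: bystander: white power adapter, 140 x 62 x 34 mm; origin at the centre of its underside

How it is judged (in metres and radians):
On the way, in this order (a step that is already met when the one before it is completed fails the run):
1. every bar lies flat in a pocket of the row for its length (x of bar_60a in the frame of row_60 between -0.008 and 0.008 m and y of bar_60a in the frame of row_60 between -0.125 and 0.125 m and z of bar_60a in the frame of row_60 between 0.0155 and 0.0205 m and angle between the x axis of each of bar_60a, bar_60b, bar_60c and the y axis of row_60, either way round below 0.16 rad and angle between bar_60a's own x axis and vertical between 1.5108 and 1.6308 rad and x of bar_60b in the frame of row_60 between -0.008 and 0.008 m and y of bar_60b in the frame of row_60 between -0.125 and 0.125 m and z of bar_60b in the frame of row_60 between 0.0155 and 0.0205 m and angle between bar_60b's own x axis and vertical between 1.5108 and 1.6308 rad and x of bar_60c in the frame of row_60 between -0.008 and 0.008 m and y of bar_60c in the frame of row_60 between -0.125 and 0.125 m and z of bar_60c in the frame of row_60 between 0.0155 and 0.0205 m and angle between bar_60c's own x axis and vertical between 1.5108 and 1.6308 rad and x of bar_80a in the frame of row_80 between -0.008 and 0.008 m and y of bar_80a in the frame of row_80 between -0.125 and 0.125 m and z of bar_80a in the frame of row_80 between 0.0155 and 0.0205 m and angle between the x axis of each of bar_80a, bar_80b, bar_80c and the y axis of row_80, either way round below 0.16 rad and angle between bar_80a's own x axis and vertical between 1.5108 and 1.6308 rad and x of bar_80b in the frame of row_80 between -0.008 and 0.008 m and y of bar_80b in the frame of row_80 between -0.125 and 0.125 m and z of bar_80b in the frame of row_80 between 0.0155 and 0.0205 m and angle between bar_80b's own x axis and vertical between 1.5108 and 1.6308 rad and x of bar_80c in the frame of row_80 between -0.008 and 0.008 m and y of bar_80c in the frame of row_80 between -0.125 and 0.125 m and z of bar_80c in the frame of row_80 between 0.0155 and 0.0205 m and angle between bar_80c's own x axis and vertical between 1.5108 and 1.6308 rad and x of bar_100a in the frame of row_100 between -0.008 and 0.008 m and y of bar_100a in the frame of row_100 between -0.125 and 0.125 m and z of bar_100a in the frame of row_100 between 0.0155 and 0.0205 m and angle between the x axis of each of bar_100a, bar_100b and the y axis of row_100, either way round below 0.16 rad and angle between bar_100a's own x axis and vertical between 1.5108 and 1.6308 rad and x of bar_100b in the frame of row_100 between -0.008 and 0.008 m and y of bar_100b in the frame of row_100 between -0.125 and 0.125 m and z of bar_100b in the frame of row_100 between 0.0155 and 0.0205 m and angle between bar_100b's own x axis and vertical between 1.5108 and 1.6308 rad and x of bar_120a in the frame of row_120 between -0.008 and 0.008 m and y of bar_120a in the frame of row_120 between -0.125 and 0.125 m and z of bar_120a in the frame of row_120 between 0.0155 and 0.0205 m and angle between the x axis of each of bar_120a, bar_120b and the y axis of row_120, either way round below 0.16 rad and angle between bar_120a's own x axis and vertical between 1.5108 and 1.6308 rad and x of bar_120b in the frame of row_120 between -0.008 and 0.008 m and y of bar_120b in the frame of row_120 between -0.125 and 0.125 m and z of bar_120b in the frame of row_120 between 0.0155 and 0.0205 m and angle between bar_120b's own x axis and vertical between 1.5108 and 1.6308 rad), for 0.2 s.
2. the ready button is pressed down (value of joint ready above 0.0045 m), for 0.1 s.
At the end, for the whole second after the job is handed in: every bar present lies flat and at rest on a pocket floor of the row for its length (within 8 mm of the row's centre line, 2.5 mm of its resting height, 9 degrees of the row's direction, 3 degrees of level), and the ready button, pressed after that by at least 4.5 mm, is up again (all of step 1 and linear speed of each of bar_60a, bar_60b, bar_60c, bar_80a, bar_80b, bar_80c, bar_100a, bar_100b, bar_120a, bar_120b below 0.02 m/s and value of joint ready below 0.002 m); the robot touches nothing.
It fails at once if the jar is disturbed (moved more than 30 mm) (distance of jar from where it was at the start of the episode above 0.03 m).
It fails at once if the mouse is disturbed (moved more than 30 mm) (distance of mouse from where it was at the start of the episode above 0.03 m).
It fails at once if the adapter is disturbed (moved more than 30 mm) (distance of adapter from where it was at the start of the episode above 0.03 m).
Of bar_60a, bar_60b, bar_60c, bar_80a, bar_80b, bar_80c, bar_100a, bar_100b, bar_120a, bar_120b only 8 to 10 are there at a start; the rules pass over those that are not, and their reading is None.
At some moment in a run one of bar_60a, bar_60b, bar_60c, bar_80a, bar_80b, bar_80c, bar_100a, bar_100b, bar_120a, bar_120b may be knocked a few centimetres aside while the robot is not near it.
Once in a run the grip may slacken for a moment while it holds something.
It also fails if it takes over 208 s, if anything falls off the work surface, if the arm or the gripper's body presses on something with over 40 N, if the wrist force passes 120 N, or if a joint passes its speed limit or range.

ROBOT

A 6-joint arm with a two-finger parallel gripper is mounted at the origin on the work surface. World frame = base frame: x ahead of the robot, y to its left, z up, the work surface at z = 0. Lengths are in m, angles in degrees, forces in N, time in s.
With the tool pointing down it reaches from about 0.4 to 0.825 m from the base axis. Payload 7 kg.
Tool frame: the origin (TCP) lies on the centre line of the jaws, within the pads' length; the fingertips stand 22 mm ahead of it and the grasp point (between the pads) lies 3 mm ahead of it (ctrl.finger_overhang is the distance from the TCP to the fingertips, in m); z points along the fingers, y is the line along which they close (so a half turn about z gives the same grasp; the last joint's range is limited). The gripper opens to 88 mm and grips with 3 to 60 N. Pads are 19 mm wide; open, the fingers measure 130 mm over their backs; the gripper's body (78 mm by 193 mm) begins 47 mm behind the grasp point.
Start: joints at [-59.811, 20.546, 0.682, 0, -70.136, -16.507], TCP at [0.16, -0.656, 0.249] pointing down, gripper open.
Joint ranges: [-176.03, 176.03], [-82.01, 121.73], [-58.28, 71.71], [-173.87, 95.51], [-174.79, -0.11], [-173.66, 173.66]. Speed limits (degrees/s): [136.94, 136.94, 172.46, 180, 180, 180].

INTERFACE

Orientations are given as [roll, pitch, yaw] about the fixed x, y, z axes, in that order (R = Rz(yaw) Ry(pitch) Rx(roll)).
In Python, from plant import ctrl gives the robot as it stands. The module is installed in compiled form; this text tells all that it offers.
- The arm moves only by the shell command python3 -m creep 'ROWS'. ROWS is JSON, a list of rows, each an object with "grip": the closure, from 0 (fully open) to 1 (shut); "delta_pos": the shift along the tool's x, y, z scaled (see below), a list of three; "rotation": the turn, a rotation vector about the tool's x, y, z scaled (see below), a list of three. A call has 1 to 5 rows; each row is the pose to reach, as a shift and turn from the pose commanded when the call began, along the tool's axes at that moment; what a row does not reach only later rows make up. The controller multiplies each number of a shift by 10 cm and each number of a turn by pi/2 rad. A row lasts 1/10 s, in which the tool goes at most 50 mm and 8.59 degrees, less where a joint would pass 70% of its speed; a pose out of reach is approached as far as the arm can. A call with a number of a shift or a turn outside -1 to 1 is refused whole. A call with a gripper value outside its range is refused whole. The fingers move at their own pace and stop on an object; the grip force is fixed at half the most. Time passes only in rows, so rows that repeat a pose let the fingers close. It gives the time, the measured TCP pose, the force, the opening and the grip force at its end, in the units of the state.
- ctrl.get_obs(): the state, without advancing time (a new reading comes with each control period).
- ctrl.snapshot(name): name is "scene" or "side" or "wrist"; returns a dict with "color" (384x512x3 uint8, red, green, blue), "intrinsics" (3x3 intrinsics, pixels), "R" (3x3) and "t" (3): a world point X has camera coordinates R X + t. Camera axes: x right, y down, z forward; pixel columns grow to the right and rows downward; lengths in m; the calibration is good to about 2 mm. A picture is of the moment at which its call begins. There is no depth.
- ctrl.close_job(): hands the job in; it is judged then, once.
The state is a dict: "clock": time; "joint_pos": joint angles; "qvel": joint speeds; "tau": joint torques, N m; "tool_pos": TCP position; "orientation": TCP orientation; "force": force on the tool from outside, world axes, zero at the start; "moment": the same for the moment, N m; "opening": finger opening in m; "gripper_force": force on a finger pad.
Only numpy, scipy, OpenCV 4.12 (cv2) and the standard library are available. Lean on these libraries where they do the work, as an engineer would, in place of code of your own. Each camera call takes 0.05 s, during which the arm holds its last target. There are 200 camera calls.

## Working session

There is one attempt and no reset: what is moved stays moved. The work goes in short steps, Python scripts to look and compute and a shell command to move; the robot and the scene stay as the last step left them, time stands still between calls to the robot, and variables do not carry over. Pictures are saved under pics/ and viewed, at most 14 in all, crops included, and the job is handed in when it is done.

```bash
mkdir -p pics; ls
python3 - <<'E'
from plant import ctrl
import cv2
o=ctrl.get_obs();print(o)
for n in ("scene","side","wrist"):
    s=ctrl.snapshot(n);print(n,s["intrinsics"].tolist(),s["R"].tolist(),s["t"].tolist())
    im=s["color"][:,:,::-1];cv2.imwrite(f"pics/{n}0_raw.png",im)
    cv2.imwrite(f"pics/{n}0.png",cv2.resize(im,(800,600),interpolation=cv2.INTER_CUBIC))
E
```

```text
pics
{'clock': 0.0, 'joint_pos': array([-5.98131067e+01,  2.05925955e+01,  6.34740144e-01, -2.22202997e-02,
       -7.01346175e+01, -1.65059850e+01]), 'qvel': array([ 0.06900521, -0.12356971,  0.01393204, -0.03873032, -0.0391681 ,
        0.0472803 ]), 'tau': array([-4.64042841e-04, -5.82710266e+01,  2.93048608e+01,  6.99710190e+00,
        6.69584144e-03, -9.17395141e-05]), 'tool_pos': array([ 0.15952415, -0.65542286,  0.24761028]), 'orientation': array([ 1.79905403e+02, -6.24821410e-03, -1.66326654e+02]), 'force': array([ 0.25363817, -0.23776006, -0.27822234]), 'moment': array([ 0.01577027, -0.0441498 , -0.07906384]), 'gripper_force': 0.0, 'opening': 0.08736506322345776}
scene [[413.9654814685518, 0.0, 241.37766231973308], [0.0, 413.9654814685518, 193.79135795848893], [0.0, 0.0, 1.0]] [[0.0968321121364653, 0.9952727478851778, 0.007463201476444813], [0.508596314420923, -0.043034064958776555, -0.859928984399629], [-0.8555427113923914, 0.08706449661148219, -0.5103591308217622]] [-0.07044946528876657, -0.24711042960472931, 1.693913722215437]
side [[482.6818920211782, 0.0, 262.78725849272877], [0.0, 482.6818920211782, 189.67672429652055], [0.0, 0.0, 1.0]] [[-0.9763182443816868, -0.21632891780648872, -0.0021177837789526878], [-0.17051165259075013, 0.775490562481079, -0.6078981525169747], [0.13314827080451427, -0.5931409502162645, -0.7940121857744469]] [0.6087763489603454, 0.11142841066601614, 1.6211300509404465]
wrist [[296.19712910586566, 0.0, 256.5680002702957], [0.0, 296.19712910586566, 191.25817317532494], [0.0, 0.0, 1.0]] [[-0.23632935792964097, 0.9716720983258287, 0.0013296298903852943], [0.9310761614793541, 0.22606381468331602, 0.2863430341665387], [0.2779309556444477, 0.06890925210673146, -0.9581262437010353]] [0.6739319170256538, -0.03639746922849401, 0.3914901514620232]
```

View pics/scene0.png

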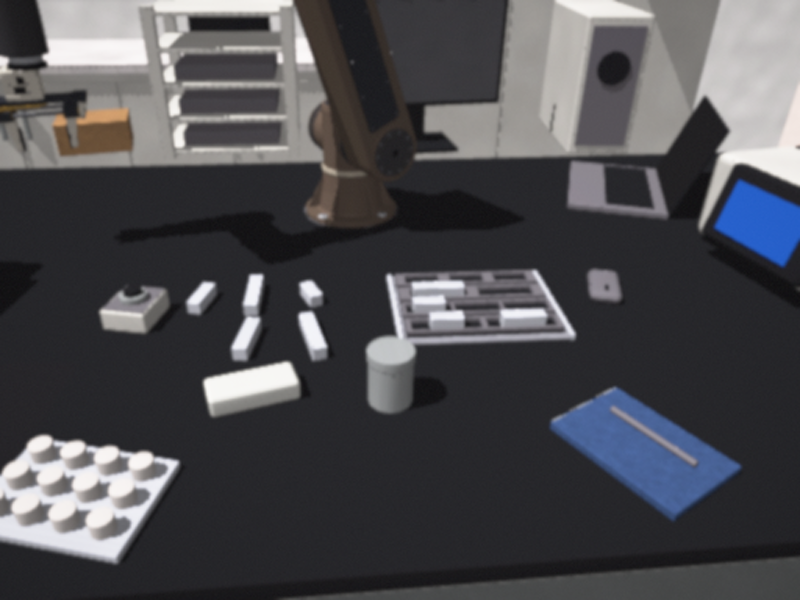

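View pics/side0.png

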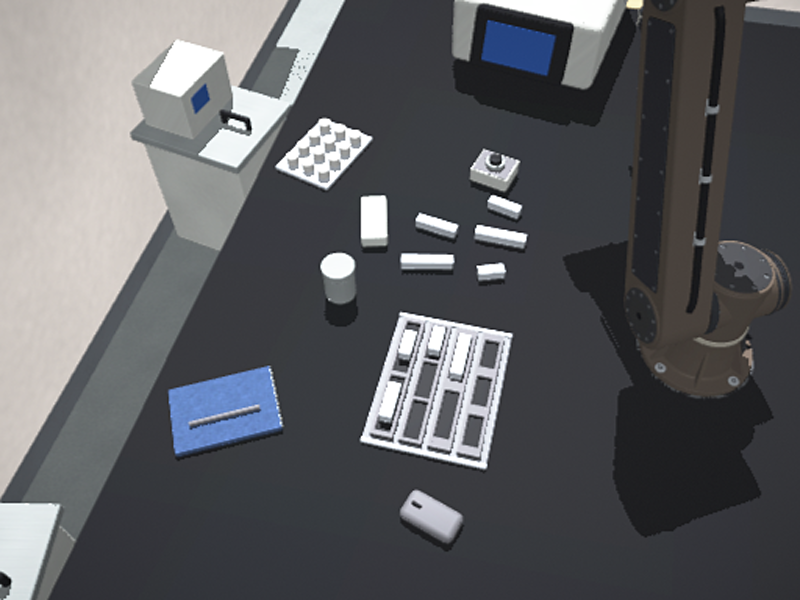

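The scene picture shows five loose bars (around 200–320, 280–355), the rack (390–570, 270–340) with four bars in it, the button box at (135,305), the adapter (250,388), the jar (390,375) and the mouse (604,285). The side picture shows the same layout from above. I'll rectify both to a top-down metric view.

```bash
cat > h.py <<'E'
import numpy as np,cv2
from plant import ctrl
def ortho(s,x0,x1,y0,y1,z,sc=1000.):
    # image: column = (y1-y)*sc, row=(x1-x)*sc  (looking from above, robot at bottom)
    P=s["intrinsics"]@np.c_[s["R"],s["t"]]
    A=np.array([[0,-1/sc,x1],[-1/sc,0,y1],[0,0,z],[0,0,1]])
    H=P@A
    return cv2.warpPerspective(np.ascontiguousarray(s["color"][:,:,::-1]),H,(int((y1-y0)*sc),int((x1-x0)*sc)),flags=cv2.INTER_CUBIC|cv2.WARP_INVERSE_MAP)
def grid(im,x0,x1,y0,y1,sc,step=0.1):
    for x in np.arange(np.ceil(x0/step-1e-6)*step,x1,step):
        r=int((x1-x)*sc);cv2.line(im,(0,r),(im.shape[1],r),(0,90,0),1);cv2.putText(im,f"{x:.2f}",(0,r),0,.4,(0,255,0),1)
    for y in np.arange(np.ceil(y0/step-1e-6)*step,y1,step):
        c=int((y1-y)*sc);cv2.line(im,(c,0),(c,im.shape[0]),(0,90,0),1);cv2.putText(im,f"{y:.2f}",(c,10),0,.4,(0,255,0),1)
    return im
E
python3 - <<'E'
from h import *
a=(0.33,0.83,-0.48,0.32)
for n in ("side","scene"):
    s=ctrl.snapshot(n)
    cv2.imwrite(f"pics/ortho_{n}.png",grid(ortho(s,*a,0.025),*a,1000.))
E
```

```text
(no output)
```

View pics/ortho_side.png

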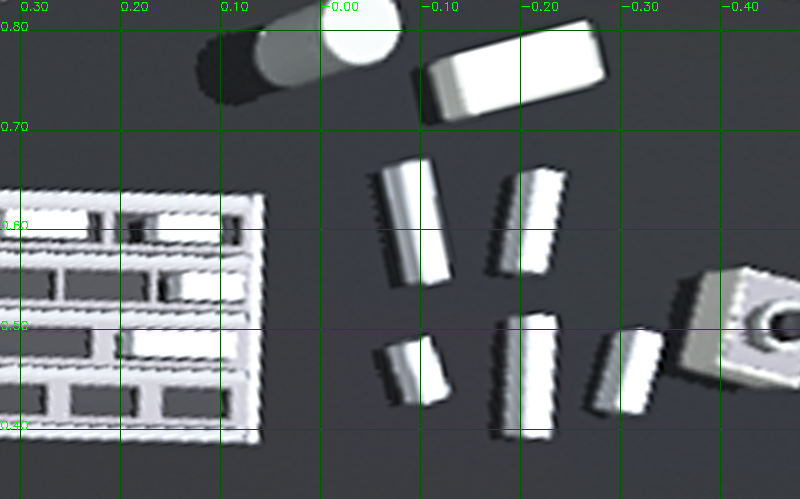

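View pics/ortho_scene.png

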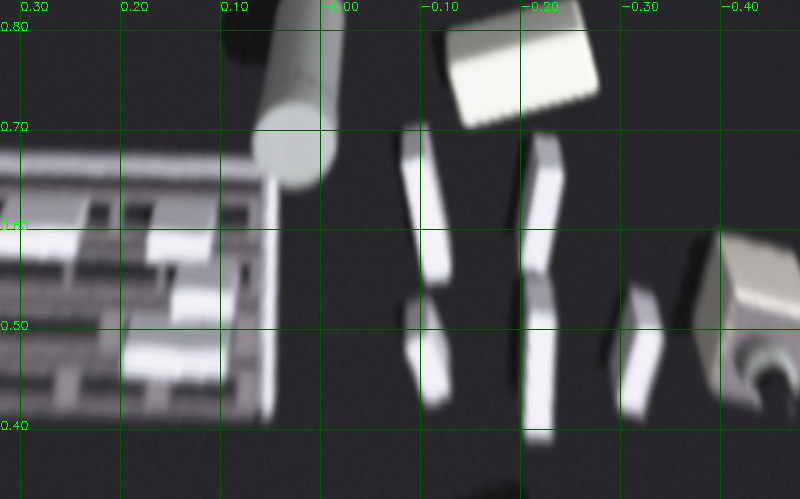

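Top-down, the loose bars sit at about (x,y) (.61,-.10), (.61,-.21), (.45,-.21), (.455,-.31) and (.46,-.10). The rack spans x .39–.64 and starts at y≈.06. Next I'll fit the loose bars in both views and enlarge the rack.

```bash
cat >> h.py <<'E'
from scipy.optimize import minimize
def proj(s,X):
    q=(s["R"]@np.asarray(X,float).T).T+s["t"];q=q@s["intrinsics"].T;return q[:,:2]/q[:,2:]
def box(x,y,yaw,L,z0=0.,w=.025):
    c,n=np.cos(yaw),np.sin(yaw)
    return np.array([[x+c*a*L/2-n*b*w/2,y+n*a*L/2+c*b*w/2,z0+h] for a in(-1,1) for b in(-1,1) for h in(0,w)])
def fitbar(views,x,y,yaw,z0=0.,Ls=(.06,.08,.1,.12),K=4):
    best=[]
    data=[]
    for s in views:
        g=cv2.cvtColor(s["color"],cv2.COLOR_RGB2GRAY)
        p=proj(s,box(x,y,yaw,.15,z0));a=np.floor(p.min(0)-6).astype(int);b=np.ceil(p.max(0)+6).astype(int)
        a=np.maximum(a,0)
        m=cv2.resize(g[a[1]:b[1],a[0]:b[0]],None,fx=K,fy=K,interpolation=cv2.INTER_CUBIC)
        m=(m>95).astype(np.uint8)
        c=np.array([proj(s,[[x,y,z0+.0125]])[0]]);c=(c[0]-a+.5)*K-.5
        n,lab=cv2.connectedComponents(m);l=lab[int(c[1]),int(c[0])]
        data.append((s,a,(lab==l)&(l>0)))
    for L in Ls:
        def cost(v):
            t=0
            for s,a,m in data:
                q=(proj(s,box(v[0]/100+x,v[1]/100+y,v[2]/10+yaw,L,z0))-a+.5)*K-.5
                h=cv2.convexHull(np.round(q*16).astype(np.int32));r=np.zeros(m.shape,np.uint8);cv2.fillPoly(r,[h],1,shift=4)
                t+=1-(m&(r>0)).sum()/max(1,(m|(r>0)).sum())
            return t/len(data)
        o=minimize(cost,[0,0,0],method="Nelder-Mead",options=dict(initial_simplex=[[0,0,0],[.8,0,0],[0,.8,0],[0,0,1]],xatol=.005,fatol=1e-4))
        best.append((o.fun,L,o.x[0]/100+x,o.x[1]/100+y,np.degrees(o.x[2]/10+yaw)))
    return sorted(best)
E
python3 - <<'E'
from h import *
S=ctrl.snapshot("side");C=ctrl.snapshot("scene")
for x,y,d in ((.61,-.10,14),(.61,-.215,-8),(.455,-.217,0),(.455,-.315,-10),(.46,-.10,16)):
    for v in ([S,C],[S],[C]):
        b=fitbar(v,x,y,np.radians(d));print(len(v),[tuple(np.round(k,4)) for k in b[:2]])
a=(.37,.66,.04,.39);sc=2000.
im=grid(ortho(S,*a,.019,sc),*a,sc,.05)
cv2.imwrite("pics/rack.png",im)
E
```

```text
2 [(np.float64(0.0789), np.float64(0.12), np.float64(0.6089), np.float64(-0.1073), np.float64(11.6581)), (np.float64(0.2005), np.float64(0.1), np.float64(0.6179), np.float64(-0.1058), np.float64(12.6107))]
1 [(np.float64(0.0456), np.float64(0.12), np.float64(0.6106), np.float64(-0.1071), np.float64(11.0295)), (np.float64(0.1961), np.float64(0.1), np.float64(0.6185), np.float64(-0.1056), np.float64(11.2432))]
1 [(np.float64(0.1131), np.float64(0.12), np.float64(0.6078), np.float64(-0.1061), np.float64(13.084)), (np.float64(0.1954), np.float64(0.1), np.float64(0.6169), np.float64(-0.1053), np.float64(13.8678))]
2 [(np.float64(0.1815), np.float64(0.1), np.float64(0.6098), np.float64(-0.2238), np.float64(-10.0828)), (np.float64(0.2279), np.float64(0.12), np.float64(0.6014), np.float64(-0.2232), np.float64(-8.7019))]
1 [(np.float64(0.0337), np.float64(0.1), np.float64(0.6109), np.float64(-0.2237), np.float64(-10.5897)), (np.float64(0.1734), np.float64(0.12), np.float64(0.6147), np.float64(-0.224), np.float64(-11.0143))]
1 [(np.float64(0.2331), np.float64(0.12), np.float64(0.5967), np.floa
[... 1297 characters left out ...]
 np.float64(0.1), np.float64(0.4489), np.float64(-0.3236), np.float64(-10.3336))]
2 [(np.float64(0.0898), np.float64(0.06), np.float64(0.4594), np.float64(-0.1088), np.float64(21.5363)), (np.float64(0.2336), np.float64(0.08), np.float64(0.4552), np.float64(-0.1098), np.float64(17.2059))]
1 [(np.float64(0.0552), np.float64(0.06), np.float64(0.4592), np.float64(-0.1089), np.float64(19.4797)), (np.float64(0.2464), np.float64(0.08), np.float64(0.4644), np.float64(-0.1071), np.float64(20.9351))]
1 [(np.float64(0.1023), np.float64(0.06), np.float64(0.456), np.float64(-0.1077), np.float64(23.413)), (np.float64(0.2014), np.float64(0.08), np.float64(0.4506), np.float64(-0.1096), np.float64(15.5261))]
```

View pics/rack.png

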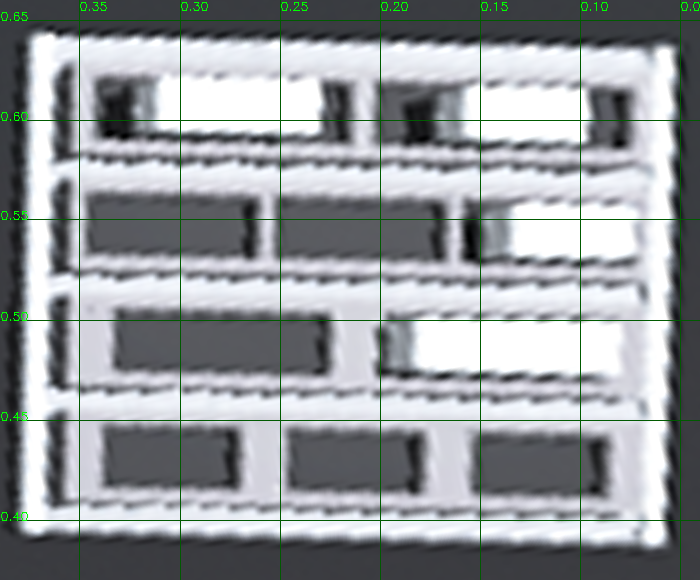

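The rack picture shows, by x: row_120 at ≈.605 (bars near y .27 and .12), row_80 at ≈.546 (bar at y≈.10), row_100 at ≈.488 (bar at y≈.13) and row_60 at ≈.43 (empty). Next I'll fit the rack pose and the lengths of the bars in it.

```bash
cat >> h.py <<'E'
ROW={60:(0,[(-.092,.07),(0,.07),(.092,.07)]),100:(1,[(-.068,.11),(.068,.11)]),80:(2,[(-.094,.088),(0,.088),(.094,.088)]),120:(3,[(-.07,.13),(.07,.13)])}
def rackpt(p,L,yl,dx=0.):
    x,y,th=p;u=ROW[L][0]*.058+dx
    return np.array([x+np.cos(th)*u-np.sin(th)*yl,y+np.sin(th)*u+np.cos(th)*yl])
E
python3 - <<'E'
from h import *
from scipy.ndimage import map_coordinates
S=ctrl.snapshot("side")
a=(.37,.66,.04,.39);sc=2000.
g=cv2.cvtColor(ortho(S,*a,.019,sc),cv2.COLOR_BGR2GRAY)
dark=(g<140).astype(np.uint8)
emp=[(60,0),(60,1),(60,2),(100,1),(80,1),(80,2)]
def rend(p):
    r=np.zeros_like(dark)
    for L,i in emp:
        yc,ln=ROW[L][1][i]
        q=np.array([rackpt(p,L,yc+s*ln/2,d*.016) for s,d in((1,1),(1,-1),(-1,-1),(-1,1))])
        px=np.c_[(a[3]-q[:,1])*sc,(a[1]-q[:,0])*sc];cv2.fillPoly(r,[np.round(px*16).astype(np.int32)],1,shift=4)
    return r
def cost(v):
    p=(.43+v[0]/100,.21+v[1]/100,v[2]/10);r=rend(p)
    k=cv2.dilate(rend((.43,.21,-.015)),np.ones((17,17)))
    d=dark*k
    return 1-(d&r).sum()/(d|r).sum()
o=minimize(cost,[0,0,-.15],method="Nelder-Mead",options=dict(initial_simplex=[[0,0,-.15],[.3,0,-.15],[0,.3,-.15],[0,0,.1]]))
p=(.43+o.x[0]/100,.21+o.x[1]/100,o.x[2]/10);print("rack",np.round(p,4),np.degrees(p[2]),o.fun)
g=cv2.cvtColor(ortho(S,*a,.037,sc),cv2.COLOR_BGR2GRAY)
m=(g>243).astype(np.uint8);n,lab,st,_=cv2.connectedComponentsWithStats(m)
for i in range(1,n):
    if st[i,4]>2500:
        c=np.argwhere(lab==i)[:,::-1].astype(np.float32);(u,v),wh,an=cv2.minAreaRect(c)
        print("x %.4f y %.4f"%(a[1]-v/sc,a[3]-u/sc),np.round(np.array(wh)/2,1),round(an,1))
for L in ROW: print(L,np.round(rackpt(p,L,0),4))
E
```

```text
rack [ 0.4297  0.2122 -0.0195] -1.1173237685442297 0.0634215559257203
x 0.5169 y 0.3711 [ 25.1 244.1] 1.0
x 0.5105 y 0.0742 [ 10.4 243.1] 1.2
x 0.6053 y 0.2802 [79.3 26.8] 1.2
x 0.6007 y 0.1384 [59.9 25.7] 1.0
x 0.5428 y 0.1147 [60.2 25.7] 1.0
x 0.4862 y 0.1425 [100.7  25.9] 1.7
60 [0.4297 0.2122]
100 [0.4877 0.2111]
80 [0.5457 0.2099]
120 [0.6037 0.2088]
```

Every bar's length and row are now known:

| Bar | Where it is now | Where it goes |
|---|---|---|
| 80 | row_120 | row_80 |
| 60 | row_120 | row_60 |
| 60 | row_80 | row_60 |
| 100 | row_100 | stays |
| 60, 80, 100, 120, 120 | loose | own rows |

I'll write a planner and start with the loose 80.

```bash
cat > plan.py <<'E'
import sys,json,numpy as np
from plant import ctrl
from scipy.spatial.transform import Rotation as Ro
# usage: plan.py "x y z yaw" ... ; prints calls: n rows, delta_pos, rotation z
o=ctrl.get_obs();p=np.array(o["tool_pos"]);y=o["orientation"][2]
print("from",np.round(p,4),np.round(o["orientation"],2),"t",round(o["clock"],1),"open",round(o["opening"],4))
for w in sys.argv[1:]:
    v=[float(a) for a in w.split()];t=np.array(v[:3]);dy=(v[3]-y+180)%360-180
    n=int(max(1,np.ceil(np.linalg.norm(t-p)/.145),np.ceil(abs(dy)/34.)))
    print("->",w)
    st=(t-p)/n
    for i in range(n):
        R=Ro.from_euler("xyz",[180,0,y],degrees=True).as_matrix()
        d=np.round(R.T@st/.1,3);r=round(-dy/n/90,3)
        print("   rows",max(int(np.ceil(np.linalg.norm(st)/.05)),int(np.ceil(abs(dy)/n/8.59)))," d",d.tolist()," rz",r)
        y+=dy/n;p=p+st
E
python3 plan.py ".459 -.322 .15 -194.4" ".459 -.322 .06 -194.4" ".459 -.322 .033 -194.4"
```

```text
from [ 0.1596 -0.6558  0.2484] [ 179.98   -0.   -166.32] t 0.4 open 0.0876
-> .459 -.322 .15 -194.4
   rows 3  d [-0.925, 0.634, 0.246]  rz 0.078
   rows 3  d [-0.84, 0.742, 0.246]  rz 0.078
   rows 3  d [-0.743, 0.839, 0.246]  rz 0.078
   rows 3  d [-0.635, 0.924, 0.246]  rz 0.078
-> .459 -.322 .06 -194.4
   rows 2  d [-0.0, -0.0, 0.9]  rz 0.0
-> .459 -.322 .033 -194.4
   rows 1  d [0.0, -0.0, 0.27]  rz -0.0
```

```bash
python3 -m creep '[{"grip":0.45,"delta_pos":[-0.925,0.634,0.246],"rotation":[0,0,0.078]},{"grip":0.45,"delta_pos":[-0.925,0.634,0.246],"rotation":[0,0,0.078]},{"grip":0.45,"delta_pos":[-0.925,0.634,0.246],"rotation":[0,0,0.078]}]'
python3 -m creep '[{"grip":0.45,"delta_pos":[-0.84,0.742,0.246],"rotation":[0,0,0.078]},{"grip":0.45,"delta_pos":[-0.84,0.742,0.246],"rotation":[0,0,0.078]},{"grip":0.45,"delta_pos":[-0.84,0.742,0.246],"rotation":[0,0,0.078]}]'
python3 -m creep '[{"grip":0.45,"delta_pos":[-0.743,0.839,0.246],"rotation":[0,0,0.078]},{"grip":0.45,"delta_pos":[-0.743,0.839,0.246],"rotation":[0,0,0.078]},{"grip":0.45,"delta_pos":[-0.743,0.839,0.246],"rotation":[0,0,0.078]}]'
python3 -m creep '[{"grip":0.45,"delta_pos":[-0.635,0.924,0.246],"rotation":[0,0,0.078]},{"grip":0.45,"delta_pos":[-0.635,0.924,0.246],"rotation":[0,0,0.078]},{"grip":0.45,"delta_pos":[-0.635,0.924,0.246],"rotation":[0,0,0.078]},{"grip":0.45,"delta_pos":[-0.635,0.924,0.246],"rotation":[0,0,0.078]}]'
python3 plan.py ".459 -.322 .033 -194.4"
python3 - <<'E'
from h import *
s=ctrl.snapshot("wrist");im=np.ascontiguousarray(s["color"][:,:,::-1])
q=proj(s,box(.459,-.322,np.radians(-14.4),.08))
cv2.polylines(im,[cv2.convexHull(np.round(q).astype(np.int32))],True,(0,0,255),1)
cv2.imwrite("pics/w1.png",im)
E
```

```text
clock: 0.7
tool_pos: [0.2361, -0.5694, 0.223]
orientation: [179.9, 0.0, -173.3]
force: [-0.5, -0.1, 0.4]
opening: 0.0689
gripper_force: 0.0
clock: 1.0
tool_pos: [0.3111, -0.4861, 0.1987]
orientation: [179.9, -0.0, 179.8]
force: [-0.7, -0.2, -0.3]
opening: 0.0494
gripper_force: 0.0
clock: 1.3
tool_pos: [0.386, -0.4031, 0.1741]
orientation: [180.0, -0.0, 172.8]
force: [-0.0, -0.2, 0.9]
opening: 0.0481
gripper_force: 0.0
clock: 1.7
tool_pos: [0.4602, -0.3209, 0.1498]
orientation: [-180.0, -0.0, 165.8]
force: [-0.2, 0.1, 0.6]
opening: 0.0486
gripper_force: 0.0
from [ 0.4602 -0.3209  0.1498] [-1.7999e+02 -3.0000e-02  1.6580e+02] t 1.7 open 0.0486
-> .459 -.322 .033 -194.4
   rows 3  d [0.009, -0.013, 1.168]  rz 0.002
```

View pics/w1.png

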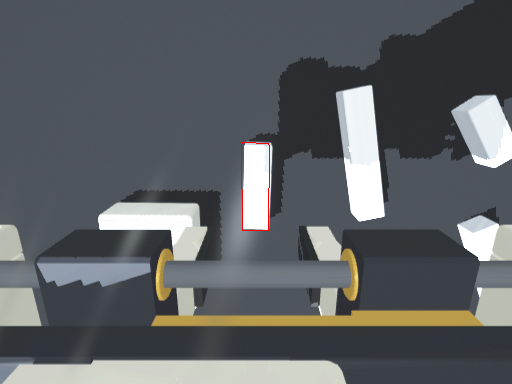

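The wrist view shows the 80 bar at (256,187), matching the projected box to about a pixel, so the calibration is good. Next: descend, grip, lift.

```bash
python3 -m creep '[{"grip":0.45,"delta_pos":[0.01,-0.01,0.9]},{"grip":0.45,"delta_pos":[0.01,-0.01,0.9]},{"grip":0.45,"delta_pos":[0.01,-0.01,0.9]}]' | head -2
python3 -m creep '[{"grip":0.45,"delta_pos":[0,0,0.27]},{"grip":0.45,"delta_pos":[0,0,0.27]},{"grip":1,"delta_pos":[0,0,0.27]},{"grip":1,"delta_pos":[0,0,0.27]},{"grip":1,"delta_pos":[0,0,0.27]}]'
python3 -m creep '[{"grip":1,"delta_pos":[0,0,0]},{"grip":1,"delta_pos":[0,0,-0.2]},{"grip":1,"delta_pos":[0,0,-0.9]},{"grip":1,"delta_pos":[0,0,-0.9]},{"grip":1,"delta_pos":[0,0,-0.9]}]'
python3 plan.py  ".5457 .2099 .12 -91.1" ".5457 .2099 .045 -91.1"
```

```text
from [ 0.4595 -0.3218  0.1501] [-1.7998e+02 -2.0000e-02  1.6574e+02] t 1.8 open 0.048
-> .5457 .2099 .12 -91.1
   rows 4  d [0.118, 1.341, 0.075]  rz -0.287
   rows 4  d [-0.477, 1.259, 0.075]  rz -0.287
   rows 4  d [-0.977, 0.926, 0.075]  rz -0.287
   rows 4  d [-1.283, 0.409, 0.075]  rz -0.287
-> .5457 .2099 .045 -91.1
   rows 2  d [0.0, -0.0, 0.75]  rz -0.0invalid input
invalid input
invalid input
```

```bash
python3 - <<'E'
s=open('plan.py').read()
s=s.replace("/.145)","/.098)")
open('plan.py','w').write(s)
E
python3 -m creep '[{"grip":0.45,"delta_pos":[0.01,-0.01,0.9],"rotation":[0,0,0]},{"grip":0.45,"delta_pos":[0.01,-0.01,0.9],"rotation":[0,0,0]},{"grip":0.45,"delta_pos":[0.01,-0.01,0.9],"rotation":[0,0,0]}]' | head -2
python3 -m creep '[{"grip":0.45,"delta_pos":[0,0,0.27],"rotation":[0,0,0]},{"grip":0.45,"delta_pos":[0,0,0.27],"rotation":[0,0,0]},{"grip":1,"delta_pos":[0,0,0.27],"rotation":[0,0,0]},{"grip":1,"delta_pos":[0,0,0.27],"rotation":[0,0,0]},{"grip":1,"delta_pos":[0,0,0.27],"rotation":[0,0,0]}]'
python3 -m creep '[{"grip":1,"delta_pos":[0,0,0],"rotation":[0,0,0]},{"grip":1,"delta_pos":[0,0,-0.2],"rotation":[0,0,0]},{"grip":1,"delta_pos":[0,0,-0.9],"rotation":[0,0,0]},{"grip":1,"delta_pos":[0,0,-0.9],"rotation":[0,0,0]},{"grip":1,"delta_pos":[0,0,-0.9],"rotation":[0,0,0]}]'
python3 plan.py  ".5457 .2099 .12 -91.1" ".5457 .2099 .045 -91.1"
```

```text
clock: 2.05
tool_pos: [0.4535, -0.3227, 0.056]
clock: 2.55
tool_pos: [0.4586, -0.3232, 0.0349]
orientation: [-180.0, 0.1, 165.6]
force: [0.9, 0.4, 1.3]
opening: 0.0297
gripper_force: 0.5
clock: 3.05
tool_pos: [0.4598, -0.3234, 0.1272]
orientation: [-180.0, 0.4, 165.6]
force: [0.7, -0.2, -1.9]
opening: 0.025
gripper_force: 30.0
from [ 0.4598 -0.3234  0.1272] [-179.96    0.39  165.64] t 3.0 open 0.025
-> .5457 .2099 .12 -91.1
   rows 3  d [0.082, 0.897, 0.012]  rz -0.191
   rows 3  d [-0.187, 0.881, 0.012]  rz -0.191
   rows 3  d [-0.439, 0.786, 0.012]  rz -0.191
   rows 3  d [-0.652, 0.621, 0.012]  rz -0.191
   rows 3  d [-0.807, 0.4, 0.012]  rz -0.191
   rows 3  d [-0.889, 0.143, 0.012]  rz -0.191
-> .5457 .2099 .045 -91.1
   rows 2  d [-0.0, 0.0, 0.75]  rz -0.0
```

```bash
python3 -m creep '[{"grip":1,"delta_pos":[0.082,0.897,0.012],"rotation":[0,0,-0.191]},{"grip":1,"delta_pos":[0.082,0.897,0.012],"rotation":[0,0,-0.191]},{"grip":1,"delta_pos":[0.082,0.897,0.012],"rotation":[0,0,-0.191]}]' | tail -2
python3 -m creep '[{"grip":1,"delta_pos":[-0.187,0.881,0.012],"rotation":[0,0,-0.191]},{"grip":1,"delta_pos":[-0.187,0.881,0.012],"rotation":[0,0,-0.191]},{"grip":1,"delta_pos":[-0.187,0.881,0.012],"rotation":[0,0,-0.191]}]' | tail -2
python3 -m creep '[{"grip":1,"delta_pos":[-0.439,0.786,0.012],"rotation":[0,0,-0.191]},{"grip":1,"delta_pos":[-0.439,0.786,0.012],"rotation":[0,0,-0.191]},{"grip":1,"delta_pos":[-0.439,0.786,0.012],"rotation":[0,0,-0.191]}]' | tail -2
python3 -m creep '[{"grip":1,"delta_pos":[-0.652,0.621,0.012],"rotation":[0,0,-0.191]},{"grip":1,"delta_pos":[-0.652,0.621,0.012],"rotation":[0,0,-0.191]},{"grip":1,"delta_pos":[-0.652,0.621,0.012],"rotation":[0,0,-0.191]}]' | tail -2
python3 -m creep '[{"grip":1,"delta_pos":[-0.807,0.4,0.012],"rotation":[0,0,-0.191]},{"grip":1,"delta_pos":[-0.807,0.4,0.012],"rotation":[0,0,-0.191]},{"grip":1,"delta_pos":[-0.807,0.4,0.012],"rotation":[0,0,-0.191]}]' | tail -2
python3 -m creep '[{"grip":1,"delta_pos":[-0.889,0.143,0.012],"rotation":[0,0,-0.191]},{"grip":1,"delta_pos":[-0.889,0.143,0.012],"rotation":[0,0,-0.191]},{"grip":1,"delta_pos":[-0.889,0.143,0.012],"rotation":[0,0,-0.191]},{"grip":1,"delta_pos":[-0.889,0.143,0.012],"rotation":[0,0,-0.191]}]'
python3 plan.py  ".5457 .2099 .047 -91.1"
python3 - <<'E'
from h import *
s=ctrl.snapshot("wrist");im=np.ascontiguousarray(s["color"][:,:,::-1])
p=(.4297,.2122,-.0195)
for L in ROW:
    for yc,ln in ROW[L][1]:
        q=np.array([[*rackpt(p,L,yc+a*ln/2,d*.016),.019] for a,d in((1,1),(1,-1),(-1,-1),(-1,1))])
        cv2.polylines(im,[np.round(proj(s,q)).astype(np.int32)],True,(0,0,255),1)
q=proj(s,box(.5457,.2099,np.radians(88.9),.08,.085))
cv2.polylines(im,[cv2.convexHull(np.round(q).astype(np.int32))],True,(0,255,0),1)
cv2.imwrite("pics/w2.png",im)
E
```

```text
opening: 0.0246
gripper_force: 30.0
opening: 0.0243
gripper_force: 30.0
opening: 0.0246
gripper_force: 30.0
opening: 0.0248
gripper_force: 30.0
opening: 0.0244
gripper_force: 30.0
clock: 4.95
tool_pos: [0.544, 0.2102, 0.115]
orientation: [179.9, -0.1, -91.4]
force: [0.3, -0.6, -2.0]
opening: 0.0249
gripper_force: 30.0
from [0.544  0.2102 0.115 ] [ 1.799e+02 -7.000e-02 -9.136e+01] t 5.0 open 0.0249
-> .5457 .2099 .047 -91.1
   rows 2  d [0.003, -0.017, 0.68]  rz -0.003
```

View pics/w2.png

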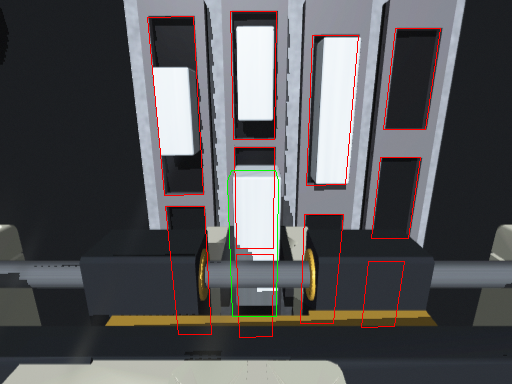

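The wrist view shows the fitted pockets (red) lying on the real ones and the held bar over the middle row_80 pocket. Next I'll lower and release, then plan the move to the loose 100 bar.

```bash
python3 -m creep '[{"grip":1,"delta_pos":[0.003,-0.017,0.3],"rotation":[0,0,-0.003]},{"grip":1,"delta_pos":[0.003,-0.017,0.6],"rotation":[0,0,-0.003]},{"grip":1,"delta_pos":[0.003,-0.017,0.68],"rotation":[0,0,-0.003]},{"grip":1,"delta_pos":[0.003,-0.017,0.68],"rotation":[0,0,-0.003]},{"grip":1,"delta_pos":[0.003,-0.017,0.68],"rotation":[0,0,-0.003]}]'
python3 -m creep '[{"grip":0.57,"delta_pos":[0,0,0],"rotation":[0,0,0]},{"grip":0.57,"delta_pos":[0,0,0],"rotation":[0,0,0]},{"grip":0.57,"delta_pos":[0,0,-0.3],"rotation":[0,0,0]},{"grip":0.57,"delta_pos":[0,0,-0.8],"rotation":[0,0,0]},{"grip":0.57,"delta_pos":[0,0,-0.8],"rotation":[0,0,0]}]'
python3 - <<'E'
from h import *
S=ctrl.snapshot("side")
for L,x,y,d in((.12,.6106,-.1071,11),(.1,.6109,-.2237,-10.6),(.12,.4548,-.2212,-2.6),(.06,.4592,-.1089,20)):
    b=fitbar([S],x,y,np.radians(d),Ls=(L,));print(np.round(b[0],4))
E
python3 plan.py  ".6109 -.2237 .12 -190.6" ".6109 -.2237 .033 -190.6"
```

```text
clock: 5.5
tool_pos: [0.546, 0.2088, 0.0482]
orientation: [180.0, -0.0, -91.1]
force: [0.1, 0.6, -0.8]
opening: 0.0248
gripper_force: 30.0
clock: 6.0
tool_pos: [0.5496, 0.2121, 0.1347]
orientation: [-179.5, 0.3, -90.9]
force: [1.6, 1.1, 0.9]
opening: 0.0374
gripper_force: 0.0
[ 1.      0.12    0.6106 -0.1071 11.    ]
[  1.       0.1      0.6109  -0.2237 -10.6   ]
[ 0.6881  0.12    0.4548 -0.2212 -2.6   ]
[ 0.8741  0.06    0.4531 -0.1008 25.8357]
from [0.5482 0.2115 0.1318] [-179.66    0.25  -90.98] t 6.0 open 0.0375
-> .6109 -.2237 .12 -190.6
   rows 3  d [0.868, -0.14, 0.024]  rz 0.221
   rows 3  d [0.768, -0.428, 0.024]  rz 0.221
   rows 3  d [0.577, -0.664, 0.024]  rz 0.221
   rows 3  d [0.316, -0.821, 0.024]  rz 0.221
   rows 3  d [0.017, -0.879, 0.024]  rz 0.221
-> .6109 -.2237 .033 -190.6
   rows 2  d [0.0, 0.0, 0.87]  rz -0.0
```

```bash
python3 -m creep '[{"grip":0.45,"delta_pos":[0.868,-0.14,-0.02],"rotation":[0,0,0.221]},{"grip":0.45,"delta_pos":[0.868,-0.14,-0.02],"rotation":[0,0,0.221]},{"grip":0.45,"delta_pos":[0.868,-0.14,-0.02],"rotation":[0,0,0.221]}]' | head -2
python3 -m creep '[{"grip":0.45,"delta_pos":[0.768,-0.428,-0.04],"rotation":[0,0,0.221]},{"grip":0.45,"delta_pos":[0.768,-0.428,-0.04],"rotation":[0,0,0.221]},{"grip":0.45,"delta_pos":[0.768,-0.428,-0.04],"rotation":[0,0,0.221]}]' | head -2
python3 -m creep '[{"grip":0.45,"delta_pos":[0.577,-0.664,-0.04],"rotation":[0,0,0.221]},{"grip":0.45,"delta_pos":[0.577,-0.664,-0.04],"rotation":[0,0,0.221]},{"grip":0.45,"delta_pos":[0.577,-0.664,-0.04],"rotation":[0,0,0.221]}]' | head -2
python3 -m creep '[{"grip":0.45,"delta_pos":[0.316,-0.821,-0.04],"rotation":[0,0,0.221]},{"grip":0.45,"delta_pos":[0.316,-0.821,-0.04],"rotation":[0,0,0.221]},{"grip":0.45,"delta_pos":[0.316,-0.821,-0.04],"rotation":[0,0,0.221]}]' | head -2
python3 -m creep '[{"grip":0.45,"delta_pos":[0.017,-0.879,-0.04],"rotation":[0,0,0.221]},{"grip":0.45,"delta_pos":[0.017,-0.879,-0.04],"rotation":[0,0,0.221]},{"grip":0.45,"delta_pos":[0.017,-0.879,-0.04],"rotation":[0,0,0.221]},{"grip":0.45,"delta_pos":[0.017,-0.879,-0.04],"rotation":[0,0,0.221]}]'
python3 - <<'E'
from h import *
S=ctrl.snapshot("side");W=ctrl.snapshot("wrist")
for n,V in (("side",S),("wrist",W)):
  for L,x,y,d in((.12,.6106,-.1071,11),(.1,.6109,-.2237,-10.6),(.12,.4548,-.2212,-2.6),(.06,.4592,-.1089,20)):
    try:
        b=fitbar([V],x,y,np.radians(d),Ls=(L,));print(n,np.round(b[0],4))
    except Exception as e: print(n,"x")
E
python3 plan.py ".6109 -.2237 .15 -190.6"
```

```text
clock: 6.35
tool_pos: [0.558, 0.1196, 0.1294]
clock: 6.65
tool_pos: [0.5709, 0.0326, 0.1334]
clock: 6.95
tool_pos: [0.5836, -0.0545, 0.1373]
clock: 7.25
tool_pos: [0.5964, -0.1416, 0.1412]
clock: 7.65
tool_pos: [0.6087, -0.2261, 0.1448]
orientation: [180.0, -0.1, 169.4]
force: [-0.6, -0.1, -0.5]
opening: 0.0481
gripper_force: 0.0
side [ 0.051   0.12    0.6106 -0.107  10.8195]
side [  0.0341   0.1      0.6109  -0.2237 -10.6   ]
side [ 0.0398  0.12    0.4548 -0.2212 -2.6   ]
side [ 0.0548  0.06    0.4595 -0.1086 20.6362]
wrist [ 0.026   0.12    0.6099 -0.1056 11.4086]
wrist [  0.0146   0.1      0.61    -0.222  -10.9752]
wrist [ 0.0094  0.12    0.4537 -0.2197 -2.2768]
wrist [ 1.      0.06    0.4592 -0.1089 20.    ]
from [ 0.6089 -0.2247  0.1453] [ 1.8000e+02 -6.0000e-02  1.6964e+02] t 7.8 open 0.0483
-> .6109 -.2237 .15 -190.6
   rows 1  d [-0.018, 0.014, -0.047]  rz 0.003
```

```bash
sed -i 's/^for w in sys.argv\[1:\]:/args=sys.argv[1:]\nif args[0][0]=="S":\n    q=[float(a) for a in args[0][1:].split()];p=np.array(q[:3]);y=q[3];args=args[1:]\nfor w in args:/' plan.py
python3 -m creep '[{"grip":0.45,"delta_pos":[-0.018,0.014,0.5],"rotation":[0,0,0.003]},{"grip":0.45,"delta_pos":[-0.018,0.014,0.9],"rotation":[0,0,0.003]},{"grip":0.45,"delta_pos":[-0.018,0.014,0.9],"rotation":[0,0,0.003]}]' | head -2
python3 -m creep '[{"grip":0.45,"delta_pos":[0,0,0.22],"rotation":[0,0,0]},{"grip":0.45,"delta_pos":[0,0,0.22],"rotation":[0,0,0]},{"grip":1,"delta_pos":[0,0,0.22],"rotation":[0,0,0]},{"grip":1,"delta_pos":[0,0,0.22],"rotation":[0,0,0]},{"grip":1,"delta_pos":[0,0,0.22],"rotation":[0,0,0]}]'
python3 -m creep '[{"grip":1,"delta_pos":[0,0,0],"rotation":[0,0,0]},{"grip":1,"delta_pos":[0,0,0],"rotation":[0,0,0]},{"grip":1,"delta_pos":[0,0,-0.3],"rotation":[0,0,0]},{"grip":1,"delta_pos":[0,0,-0.8],"rotation":[0,0,0]},{"grip":1,"delta_pos":[0,0,-0.9],"rotation":[0,0,0]}]'
python3 plan.py ".489 .2791 .12 -91.1"
```

```text
clock: 8.05
tool_pos: [0.6073, -0.2222, 0.0505]
clock: 8.55
tool_pos: [0.6122, -0.2238, 0.0357]
orientation: [180.0, 0.1, 169.3]
force: [-0.3, -0.6, -0.0]
opening: 0.0295
gripper_force: 0.0
clock: 9.05
tool_pos: [0.6141, -0.2246, 0.1299]
orientation: [-180.0, 0.5, 169.4]
force: [0.3, 0.3, -1.2]
opening: 0.0251
gripper_force: 30.0
from [ 0.6141 -0.2246  0.1299] [-179.97    0.46  169.35] t 9.1 open 0.0251
-> .489 .2791 .12 -91.1
   rows 2  d [0.36, 0.786, 0.017]  rz -0.184
   rows 2  d [0.12, 0.857, 0.017]  rz -0.184
   rows 2  d [-0.129, 0.855, 0.017]  rz -0.184
   rows 2  d [-0.368, 0.783, 0.017]  rz -0.184
   rows 2  d [-0.576, 0.645, 0.017]  rz -0.184
   rows 2  d [-0.736, 0.454, 0.017]  rz -0.184
```

```bash
python3 -m creep '[{"grip":1,"delta_pos":[0.36,0.786,0.017],"rotation":[0,0,-0.184]},{"grip":1,"delta_pos":[0.36,0.786,0.017],"rotation":[0,0,-0.184]}]' | tail -2
python3 -m creep '[{"grip":1,"delta_pos":[0.12,0.857,0.017],"rotation":[0,0,-0.184]},{"grip":1,"delta_pos":[0.12,0.857,0.017],"rotation":[0,0,-0.184]}]' | tail -2
python3 -m creep '[{"grip":1,"delta_pos":[-0.129,0.855,0.017],"rotation":[0,0,-0.184]},{"grip":1,"delta_pos":[-0.129,0.855,0.017],"rotation":[0,0,-0.184]}]' | tail -2
python3 -m creep '[{"grip":1,"delta_pos":[-0.368,0.783,0.017],"rotation":[0,0,-0.184]},{"grip":1,"delta_pos":[-0.368,0.783,0.017],"rotation":[0,0,-0.184]}]' | tail -2
python3 -m creep '[{"grip":1,"delta_pos":[-0.576,0.645,0.017],"rotation":[0,0,-0.184]},{"grip":1,"delta_pos":[-0.576,0.645,0.017],"rotation":[0,0,-0.184]}]' | tail -2
python3 -m creep '[{"grip":1,"delta_pos":[-0.736,0.454,0.017],"rotation":[0,0,-0.184]},{"grip":1,"delta_pos":[-0.736,0.454,0.017],"rotation":[0,0,-0.184]},{"grip":1,"delta_pos":[-0.736,0.454,0.017],"rotation":[0,0,-0.184]},{"grip":1,"delta_pos":[-0.736,0.454,0.017],"rotation":[0,0,-0.184]}]'
python3 plan.py ".489 .2795 .048 -91.1" "S.489 .279 .13 -91.1" 
python3 plan.py "S.489 .279 .133 -91.1" ".459 -.109 .145 -159.5"
```

```text
opening: 0.0248
gripper_force: 30.0
opening: 0.0246
gripper_force: 30.0
opening: 0.0246
gripper_force: 30.0
opening: 0.0244
gripper_force: 30.0
opening: 0.0247
gripper_force: 30.0
clock: 10.45
tool_pos: [0.4868, 0.2808, 0.1135]
orientation: [180.0, -0.0, -91.3]
force: [-0.5, -0.4, -1.3]
opening: 0.0248
gripper_force: 30.0
from [0.4868 0.2808 0.1135] [ 1.7997e+02 -2.0000e-02 -9.1290e+01] t 10.4 open 0.0248
-> .489 .2795 .048 -91.1
   rows 2  d [0.012, -0.022, 0.655]  rz -0.002
from [0.4868 0.2808 0.1135] [ 1.7997e+02 -2.0000e-02 -9.1290e+01] t 10.4 open 0.0248
-> .459 -.109 .145 -159.5
   rows 2  d [0.971, 0.056, -0.03]  rz 0.19
   rows 2  d [0.945, -0.232, -0.03]  rz 0.19
   rows 2  d [0.835, -0.499, -0.03]  rz 0.19
   rows 2  d [0.651, -0.723, -0.03]  rz 0.19Traceback (most recent call last):
  File "plan.py", line 11, in <module>
    v=[float(a) for a in w.split()];t=np.array(v[:3]);dy=(v[3]-y+180)%360-180
       ~~~~~^^^
ValueError: could not convert string to float: 'S.489'
```

```bash
python3 -m creep '[{"grip":1,"delta_pos":[0.012,-0.022,0.3],"rotation":[0,0,-0.002]},{"grip":1,"delta_pos":[0.012,-0.022,0.6],"rotation":[0,0,-0.002]},{"grip":1,"delta_pos":[0.012,-0.022,0.655],"rotation":[0,0,-0.002]},{"grip":1,"delta_pos":[0.012,-0.022,0.655],"rotation":[0,0,-0.002]},{"grip":1,"delta_pos":[0.012,-0.022,0.655],"rotation":[0,0,-0.002]}]'
python3 -m creep '[{"grip":0.57,"delta_pos":[0,0,0],"rotation":[0,0,0]},{"grip":0.57,"delta_pos":[0,0,0],"rotation":[0,0,0]},{"grip":0.57,"delta_pos":[0,0,-0.3],"rotation":[0,0,0]},{"grip":0.57,"delta_pos":[0,0,-0.85],"rotation":[0,0,0]},{"grip":0.57,"delta_pos":[0,0,-0.85],"rotation":[0,0,0]}]' | head -2
python3 -m creep '[{"grip":0.45,"delta_pos":[0.971,0.056,-0.03],"rotation":[0,0,0.19]},{"grip":0.45,"delta_pos":[0.971,0.056,-0.03],"rotation":[0,0,0.19]}]' | head -2
python3 -m creep '[{"grip":0.45,"delta_pos":[0.945,-0.232,-0.03],"rotation":[0,0,0.19]},{"grip":0.45,"delta_pos":[0.945,-0.232,-0.03],"rotation":[0,0,0.19]}]' | head -2
python3 -m creep '[{"grip":0.45,"delta_pos":[0.835,-0.499,-0.03],"rotation":[0,0,0.19]},{"grip":0.45,"delta_pos":[0.835,-0.499,-0.03],"rotation":[0,0,0.19]}]' | head -2
python3 -m creep '[{"grip":0.45,"delta_pos":[0.651,-0.723,-0.03],"rotation":[0,0,0.19]},{"grip":0.45,"delta_pos":[0.651,-0.723,-0.03],"rotation":[0,0,0.19]},{"grip":0.45,"delta_pos":[0.651,-0.723,-0.03],"rotation":[0,0,0.19]},{"grip":0.45,"delta_pos":[0.651,-0.723,-0.03],"rotation":[0,0,0.19]}]' | head -3
cat > see.py <<'E'
from h import *
import sys
# see.py L x y deg ... : fit bars with side and wrist
S=ctrl.snapshot("side");W=ctrl.snapshot("wrist")
for w in sys.argv[1:]:
    L,x,y,d=[float(a) for a in w.split()]
    for n,V in (("side",S),("wrist",W)):
        try: print(n,L,np.round(fitbar([V],x,y,np.radians(d),Ls=(L,))[0],4)[[0,2,3,4]])
        except Exception: print(n,L,"-")
E
python3 see.py ".06 .459 -.109 20.5" ".12 .6106 -.107 11" ".12 .4548 -.2212 -2.6"
python3 plan.py ".459 -.1085 .034 -159.5" ".459 -.1085 .13 -159.5" ".4315 .3042 .12 -91.1"
```

```text
clock: 10.95
tool_pos: [0.4899, 0.278, 0.0487]
orientation: [180.0, -0.0, -91.3]
force: [0.3, -0.4, -1.1]
opening: 0.0249
gripper_force: 30.0
clock: 11.45
tool_pos: [0.4924, 0.281, 0.1395]
clock: 11.65
tool_pos: [0.482, 0.1816, 0.137]
clock: 11.85
tool_pos: [0.4741, 0.0832, 0.1398]
clock: 12.05
tool_pos: [0.4665, -0.0139, 0.143]
clock: 12.45
tool_pos: [0.4591, -0.1104, 0.1456]
orientation: [-180.0, 0.1, -159.7]
side 0.06 [ 0.0543  0.4591 -0.1093 19.04  ]
wrist 0.06 [ 0.5908  0.4609 -0.1114 24.9263]
side 0.12 [ 0.0496  0.6099 -0.1072 11.4288]
wrist 0.12 [ 0.61    0.6082 -0.1001 14.8168]
side 0.12 [ 1.      0.4548 -0.2212 -2.6   ]
wrist 0.12 [ 0.3302  0.454  -0.2198 -1.8658]
from [ 0.4595 -0.1087  0.1455] [-1.7999e+02  4.0000e-02 -1.5951e+02] t 12.6 open 0.0481
-> .459 -.1085 .034 -159.5
   rows 2  d [0.002, 0.002, 0.558]  rz -0.0
   rows 2  d [0.002, 0.002, 0.558]  rz -0.0
-> .459 -.1085 .13 -159.5
   rows 2  d [0.0, 0.0, -0.96]  rz -0.0
-> .4315 .3042 .12 -91.1
   rows 2  d [-0.238, 0.792, 0.02]  rz -0.152
   rows 2  d [-0.418, 0.714, 0.02]  rz -0.152
   rows 2  d [-0.575, 0.595, 0.02]  rz -0.152
   rows 2  d [-0.699, 0.442, 0.02]  rz -0.152
   rows 2  d [-0.784, 0.264, 0.02]  rz -0.152
```

```bash
python3 -m creep '[{"grip":0.45,"delta_pos":[0,0.004,0.5],"rotation":[0,0,0]},{"grip":0.45,"delta_pos":[0,0.004,0.9],"rotation":[0,0,0]},{"grip":0.45,"delta_pos":[0,0.004,0.9],"rotation":[0,0,0]}]' | head -2
python3 -m creep '[{"grip":0.45,"delta_pos":[0,0,0.225],"rotation":[0,0,0]},{"grip":0.45,"delta_pos":[0,0,0.225],"rotation":[0,0,0]},{"grip":1,"delta_pos":[0,0,0.225],"rotation":[0,0,0]},{"grip":1,"delta_pos":[0,0,0.225],"rotation":[0,0,0]},{"grip":1,"delta_pos":[0,0,0.225],"rotation":[0,0,0]}]'
python3 -m creep '[{"grip":1,"delta_pos":[0,0,0],"rotation":[0,0,0]},{"grip":1,"delta_pos":[0,0,0],"rotation":[0,0,0]},{"grip":1,"delta_pos":[0,0,-0.3],"rotation":[0,0,0]},{"grip":1,"delta_pos":[0,0,-0.8],"rotation":[0,0,0]},{"grip":1,"delta_pos":[0,0,-0.96],"rotation":[0,0,0]}]'
python3 -m creep '[{"grip":1,"delta_pos":[-0.238,0.792,0.02],"rotation":[0,0,-0.152]},{"grip":1,"delta_pos":[-0.238,0.792,0.02],"rotation":[0,0,-0.152]}]' | tail -2
python3 -m creep '[{"grip":1,"delta_pos":[-0.418,0.714,0.02],"rotation":[0,0,-0.152]},{"grip":1,"delta_pos":[-0.418,0.714,0.02],"rotation":[0,0,-0.152]}]' | tail -2
python3 -m creep '[{"grip":1,"delta_pos":[-0.575,0.595,0.02],"rotation":[0,0,-0.152]},{"grip":1,"delta_pos":[-0.575,0.595,0.02],"rotation":[0,0,-0.152]}]' | tail -2
python3 -m creep '[{"grip":1,"delta_pos":[-0.699,0.442,0.02],"rotation":[0,0,-0.152]},{"grip":1,"delta_pos":[-0.699,0.442,0.02],"rotation":[0,0,-0.152]}]' | tail -2
python3 -m creep '[{"grip":1,"delta_pos":[-0.784,0.264,0.02],"rotation":[0,0,-0.152]},{"grip":1,"delta_pos":[-0.784,0.264,0.02],"rotation":[0,0,-0.152]},{"grip":1,"delta_pos":[-0.784,0.264,0.02],"rotation":[0,0,-0.152]},{"grip":1,"delta_pos":[-0.784,0.264,0.02],"rotation":[0,0,-0.152]}]'
python3 plan.py ".4315 .3042 .047 -91.1" ".4315 .3042 .13 -91.1" ".6007 .1384 .13 -91.1" ".6007 .1384 .046 -91.1"
```

```text
clock: 12.85
tool_pos: [0.4559, -0.1078, 0.0514]
clock: 13.35
tool_pos: [0.46, -0.1084, 0.0342]
orientation: [-180.0, 0.1, -159.5]
force: [-0.1, -0.0, 0.6]
opening: 0.0294
gripper_force: 0.0
clock: 13.85
tool_pos: [0.461, -0.1088, 0.1332]
orientation: [-179.9, 0.3, -159.5]
force: [1.1, 0.0, -1.5]
opening: 0.0251
gripper_force: 30.0
opening: 0.025
gripper_force: 30.0
opening: 0.0246
gripper_force: 30.0
opening: 0.0247
gripper_force: 30.0
opening: 0.0246
gripper_force: 30.0
clock: 15.05
tool_pos: [0.4315, 0.3043, 0.1186]
orientation: [180.0, -0.0, -91.1]
force: [0.1, -0.3, -1.8]
opening: 0.0247
gripper_force: 30.0
from [0.4315 0.3043 0.1186] [ 1.7996e+02 -3.0000e-02 -9.1140e+01] t 15.1 open 0.0247
-> .4315 .3042 .047 -91.1
   rows 2  d [0.001, -0.0, 0.716]  rz -0.0
-> .4315 .3042 .13 -91.1
   rows 2  d [0.0, 0.0, -0.83]  rz -0.0
-> .6007 .1384 .13 -91.1
   rows 2  d [0.542, -0.575, -0.0]  rz -0.0
   rows 2  d [0.542, -0.575, -0.0]  rz -0.0
   rows 2  d [0.542, -0.575, -0.0]  rz -0.0
-> .6007 .1384 .046 -91.1
   rows 2  d [-0.0, -0.0, 0.84]  rz -0.0
```

```bash
python3 -m creep '[{"grip":1,"delta_pos":[0,0,0.3],"rotation":[0,0,0]},{"grip":1,"delta_pos":[0,0,0.65],"rotation":[0,0,0]},{"grip":1,"delta_pos":[0,0,0.716],"rotation":[0,0,0]},{"grip":1,"delta_pos":[0,0,0.716],"rotation":[0,0,0]},{"grip":1,"delta_pos":[0,0,0.716],"rotation":[0,0,0]}]'
python3 -m creep '[{"grip":0.57,"delta_pos":[0,0,0],"rotation":[0,0,0]},{"grip":0.57,"delta_pos":[0,0,0],"rotation":[0,0,0]},{"grip":0.57,"delta_pos":[0,0,-0.3],"rotation":[0,0,0]},{"grip":0.57,"delta_pos":[0,0,-0.85],"rotation":[0,0,0]},{"grip":0.57,"delta_pos":[0,0,-0.85],"rotation":[0,0,0]}]' | head -2
python3 -m creep '[{"grip":0.57,"delta_pos":[0.542,-0.575,0],"rotation":[0,0,0]},{"grip":0.57,"delta_pos":[0.542,-0.575,0],"rotation":[0,0,0]}]' | head -2
python3 -m creep '[{"grip":0.57,"delta_pos":[0.542,-0.575,0],"rotation":[0,0,0]},{"grip":0.57,"delta_pos":[0.542,-0.575,0],"rotation":[0,0,0]}]' | head -2
python3 -m creep '[{"grip":0.57,"delta_pos":[0.542,-0.575,0],"rotation":[0,0,0]},{"grip":0.57,"delta_pos":[0.542,-0.575,0],"rotation":[0,0,0]},{"grip":0.57,"delta_pos":[0.542,-0.575,0],"rotation":[0,0,0]},{"grip":0.57,"delta_pos":[0.542,-0.575,0],"rotation":[0,0,0]}]' | head -3
python3 - <<'E'
from h import *
s=ctrl.snapshot("wrist");im=np.ascontiguousarray(s["color"][:,:,::-1])
for L,x,y in((.06,.6007,.1384),(.06,.5428,.1147),(.1,.4862,.1425),(.08,.5457,.21),(.1,.489,.279),(.06,.4315,.304),(.08,.6053,.28)):
    q=proj(s,box(x,y,np.radians(88.9),L,.012))[[1,3,7,5]]
    cv2.polylines(im,[np.round(q).astype(np.int32)],True,(0,0,255),1)
s=ctrl.snapshot("side");a=(.37,.66,.04,.39);sc=1097.
o=ortho(s,*a,.037,sc)
cv2.imwrite("pics/w3.png",np.hstack([im,o,])if o.shape[0]==384 else np.hstack([im,cv2.resize(o,(288,240),).__class__(np.zeros((384,288,3)).shape,'uint8')]) if 0 else im)
cv2.imwrite("pics/w3s.png",o)
E
python3 plan.py ".6007 .1384 .046 -91.1"
```

```text
clock: 15.55
tool_pos: [0.4322, 0.3032, 0.0478]
orientation: [-180.0, -0.0, -91.2]
force: [0.3, -0.5, -1.4]
opening: 0.0247
gripper_force: 30.0
clock: 16.05
tool_pos: [0.4344, 0.3064, 0.1382]
clock: 16.25
tool_pos: [0.4895, 0.2484, 0.1336]
clock: 16.45
tool_pos: [0.5465, 0.1916, 0.1328]
clock: 16.85
tool_pos: [0.6013, 0.1371, 0.1321]
orientation: [180.0, 0.0, -91.3]
from [0.6007 0.1382 0.1323] [-1.800e+02  1.000e-02 -9.116e+01] t 16.9 open 0.0375
-> .6007 .1384 .046 -91.1
   rows 2  d [-0.002, -0.0, 0.863]  rz -0.001
```

View pics/w3.png

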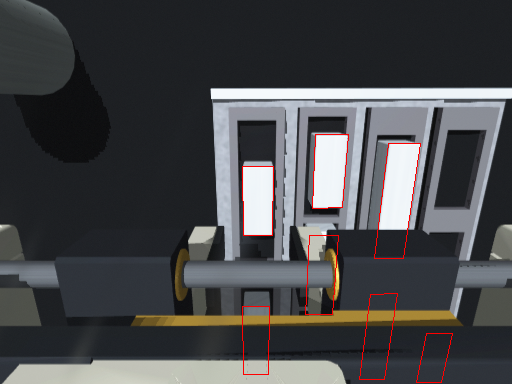

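The wrist picture shows the 60 bar at (258,200) in row_120 and the others in the rack where expected. Next I'll pick it and carry it to the middle row_60 pocket.

```bash
python3 -m creep '[{"grip":0.57,"delta_pos":[0,0,0.4],"rotation":[0,0,0]},{"grip":0.57,"delta_pos":[0,0,0.75],"rotation":[0,0,0]},{"grip":0.57,"delta_pos":[0,0,0.863],"rotation":[0,0,0]},{"grip":0.57,"delta_pos":[0,0,0.863],"rotation":[0,0,0]},{"grip":1,"delta_pos":[0,0,0.863],"rotation":[0,0,0]}]'
python3 -m creep '[{"grip":1,"delta_pos":[0,0,0],"rotation":[0,0,0]},{"grip":1,"delta_pos":[0,0,0],"rotation":[0,0,0]},{"grip":1,"delta_pos":[0,0,0],"rotation":[0,0,0]},{"grip":1,"delta_pos":[0,0,-0.4],"rotation":[0,0,0]},{"grip":1,"delta_pos":[0,0,-0.84],"rotation":[0,0,0]}]'
python3 plan.py ".4297 .2122 .125 -91.1"
```

```text
clock: 17.45
tool_pos: [0.6018, 0.1388, 0.0472]
orientation: [-179.9, 0.0, -91.1]
force: [-0.2, -0.2, -0.2]
opening: 0.0337
gripper_force: 0.0
clock: 17.95
tool_pos: [0.6, 0.1373, 0.1298]
orientation: [179.8, -0.1, -91.2]
force: [0.9, 2.1, -0.7]
opening: 0.0246
gripper_force: 30.0
from [0.6    0.1373 0.1298] [ 1.7982e+02 -9.0000e-02 -9.1190e+01] t 17.9 open 0.0246
-> .4297 .2122 .125 -91.1
   rows 2  d [-0.357, 0.859, 0.024]  rz -0.0
   rows 2  d [-0.357, 0.859, 0.024]  rz -0.0
```

```bash
python3 -m creep '[{"grip":1,"delta_pos":[-0.357,0.859,0.024],"rotation":[0,0,0]},{"grip":1,"delta_pos":[-0.357,0.859,0.024],"rotation":[0,0,0]}]' | tail -2
python3 -m creep '[{"grip":1,"delta_pos":[-0.357,0.859,0.024],"rotation":[0,0,0]},{"grip":1,"delta_pos":[-0.357,0.859,0.024],"rotation":[0,0,0]},{"grip":1,"delta_pos":[-0.357,0.859,0.024],"rotation":[0,0,0]},{"grip":1,"delta_pos":[-0.357,0.859,0.024],"rotation":[0,0,0]}]'
python3 plan.py ".4297 .2122 .047 -91.1" ".4297 .2122 .13 -91.1" ".5428 .1147 .13 -91.1"
```

```text
opening: 0.0245
gripper_force: 30.0
clock: 18.55
tool_pos: [0.4304, 0.2136, 0.1261]
orientation: [-179.9, 0.1, -91.0]
force: [0.6, 1.6, -0.5]
opening: 0.0247
gripper_force: 30.0
from [0.4304 0.2136 0.1261] [-1.7992e+02  9.0000e-02 -9.1020e+01] t 18.6 open 0.0247
-> .4297 .2122 .047 -91.1
   rows 2  d [0.014, 0.007, 0.791]  rz 0.001
-> .4297 .2122 .13 -91.1
   rows 2  d [0.0, 0.0, -0.83]  rz -0.0
-> .5428 .1147 .13 -91.1
   rows 2  d [0.477, -0.575, -0.0]  rz -0.0
   rows 2  d [0.477, -0.575, -0.0]  rz -0.0
```

```bash
python3 -m creep '[{"grip":1,"delta_pos":[0.014,0.007,0.35],"rotation":[0,0,0]},{"grip":1,"delta_pos":[0.014,0.007,0.7],"rotation":[0,0,0]},{"grip":1,"delta_pos":[0.014,0.007,0.79],"rotation":[0,0,0]},{"grip":1,"delta_pos":[0.014,0.007,0.79],"rotation":[0,0,0]},{"grip":1,"delta_pos":[0.014,0.007,0.79],"rotation":[0,0,0]}]'
python3 -m creep '[{"grip":0.57,"delta_pos":[0,0,0],"rotation":[0,0,0]},{"grip":0.57,"delta_pos":[0,0,0],"rotation":[0,0,0]},{"grip":0.57,"delta_pos":[0,0,-0.3],"rotation":[0,0,0]},{"grip":0.57,"delta_pos":[0,0,-0.83],"rotation":[0,0,0]},{"grip":0.57,"delta_pos":[0,0,-0.83],"rotation":[0,0,0]}]' | head -2
python3 -m creep '[{"grip":0.57,"delta_pos":[0.477,-0.575,0],"rotation":[0,0,0]},{"grip":0.57,"delta_pos":[0.477,-0.575,0],"rotation":[0,0,0]}]' | head -2
python3 -m creep '[{"grip":0.57,"delta_pos":[0.477,-0.575,0],"rotation":[0,0,0]},{"grip":0.57,"delta_pos":[0.477,-0.575,0],"rotation":[0,0,0]},{"grip":0.57,"delta_pos":[0.477,-0.575,0],"rotation":[0,0,0]},{"grip":0.57,"delta_pos":[0.477,-0.575,0],"rotation":[0,0,0]},{"grip":0.57,"delta_pos":[0.477,-0.575,0],"rotation":[0,0,0]}]' | head -3
cat > seer.py <<'E'
from h import *
# rack bars: bright tops in ortho at z=.037
a=(.37,.66,.03,.39);sc=2000.
for n in("side","wrist"):
    s=ctrl.snapshot(n);g=cv2.cvtColor(ortho(s,*a,.037,sc),cv2.COLOR_BGR2GRAY)
    m=(g>243).astype(np.uint8);k,lab,st,_=cv2.connectedComponentsWithStats(m)
    for i in range(1,k):
        if 3000<st[i,4]<16000:
            c=np.argwhere(lab==i)[:,::-1].astype(np.float32);(u,v),wh,an=cv2.minAreaRect(c)
            if 20<min(wh)/2<30: print(n,"x %.4f y %.4f"%(a[1]-v/sc,a[3]-u/sc),np.round(np.array(wh)/2,1),round(an,1))
E
python3 seer.py
python3 plan.py ".5428 .1147 .046 -91.1"
```

```text
clock: 19.05
tool_pos: [0.431, 0.2112, 0.0463]
orientation: [-180.0, -0.0, -91.2]
force: [0.7, -0.2, -1.2]
opening: 0.0244
gripper_force: 30.0
clock: 19.55
tool_pos: [0.4329, 0.2137, 0.1349]
clock: 19.75
tool_pos: [0.4884, 0.1625, 0.1305]
clock: 20.25
tool_pos: [0.5427, 0.1139, 0.1292]
orientation: [180.0, 0.0, -91.2]
side x 0.6052 y 0.2806 [79.  27.1] 1.2
side x 0.5427 y 0.1148 [60.1 26.4] 1.9
side x 0.4858 y 0.1289 [73.7 25.9] 1.7
side x 0.4313 y 0.3051 [26.3 60.3] 87.9
wrist x 0.5428 y 0.1139 [60.5 24.1] 0.7
wrist x 0.4856 y 0.1219 [60.3 24.3] 1.4
from [0.5427 0.1143 0.1294] [-1.7998e+02  1.0000e-02 -9.1110e+01] t 20.4 open 0.0376
-> .5428 .1147 .046 -91.1
   rows 2  d [-0.004, -0.001, 0.834]  rz -0.0
```

```bash
python3 -m creep '[{"grip":0.57,"delta_pos":[0,0,0.4],"rotation":[0,0,0]},{"grip":0.57,"delta_pos":[0,0,0.75],"rotation":[0,0,0]},{"grip":0.57,"delta_pos":[0,0,0.834],"rotation":[0,0,0]},{"grip":0.57,"delta_pos":[0,0,0.834],"rotation":[0,0,0]},{"grip":1,"delta_pos":[0,0,0.834],"rotation":[0,0,0]}]'
python3 -m creep '[{"grip":1,"delta_pos":[0,0,0],"rotation":[0,0,0]},{"grip":1,"delta_pos":[0,0,0],"rotation":[0,0,0]},{"grip":1,"delta_pos":[0,0,0],"rotation":[0,0,0]},{"grip":1,"delta_pos":[0,0,-0.4],"rotation":[0,0,0]},{"grip":1,"delta_pos":[0,0,-0.84],"rotation":[0,0,0]}]' | tail -2
python3 -m creep '[{"grip":1,"delta_pos":[-0.028,0.574,0.01],"rotation":[0,0,0]},{"grip":1,"delta_pos":[-0.028,0.574,0.01],"rotation":[0,0,0]}]' | tail -2
python3 -m creep '[{"grip":1,"delta_pos":[-0.028,0.574,0.01],"rotation":[0,0,0]},{"grip":1,"delta_pos":[-0.028,0.574,0.01],"rotation":[0,0,0]},{"grip":1,"delta_pos":[-0.028,0.574,0.01],"rotation":[0,0,0]},{"grip":1,"delta_pos":[-0.028,0.574,0.01],"rotation":[0,0,0]}]'
python3 plan.py ".4279 .1202 .047 -91.1" ".4279 .1202 .13 -91.1" ".6053 .2804 .13 -91.1"
```

```text
clock: 20.85
tool_pos: [0.5439, 0.1144, 0.047]
orientation: [-179.9, 0.0, -91.1]
force: [-0.1, -0.5, 0.9]
opening: 0.0338
gripper_force: 0.0
opening: 0.0243
gripper_force: 30.0
opening: 0.025
gripper_force: 30.0
clock: 21.95
tool_pos: [0.4293, 0.1222, 0.1285]
orientation: [-179.9, 0.1, -91.1]
force: [-0.5, 0.4, -1.0]
opening: 0.0244
gripper_force: 30.0
from [0.4293 0.1222 0.1285] [-1.799e+02  7.000e-02 -9.112e+01] t 21.9 open 0.0244
-> .4279 .1202 .047 -91.1
   rows 2  d [0.02, 0.013, 0.815]  rz -0.0
-> .4279 .1202 .13 -91.1
   rows 2  d [0.0, 0.0, -0.83]  rz -0.0
-> .6053 .2804 .13 -91.1
   rows 2  d [-0.545, -0.581, -0.0]  rz -0.0
   rows 2  d [-0.545, -0.581, -0.0]  rz -0.0
   rows 2  d [-0.545, -0.581, -0.0]  rz -0.0
```

```bash
python3 -m creep '[{"grip":1,"delta_pos":[0.02,0.013,0.35],"rotation":[0,0,0]},{"grip":1,"delta_pos":[0.02,0.013,0.7],"rotation":[0,0,0]},{"grip":1,"delta_pos":[0.02,0.013,0.81],"rotation":[0,0,0]},{"grip":1,"delta_pos":[0.02,0.013,0.81],"rotation":[0,0,0]},{"grip":1,"delta_pos":[0.02,0.013,0.81],"rotation":[0,0,0]}]'
python3 -m creep '[{"grip":0.57,"delta_pos":[0,0,0],"rotation":[0,0,0]},{"grip":0.57,"delta_pos":[0,0,0],"rotation":[0,0,0]},{"grip":0.57,"delta_pos":[0,0,-0.3],"rotation":[0,0,0]},{"grip":0.57,"delta_pos":[0,0,-0.83],"rotation":[0,0,0]},{"grip":0.57,"delta_pos":[0,0,-0.83],"rotation":[0,0,0]}]' | head -2
python3 -m creep '[{"grip":0.57,"delta_pos":[-0.545,-0.581,0],"rotation":[0,0,0]},{"grip":0.57,"delta_pos":[-0.545,-0.581,0],"rotation":[0,0,0]}]' | head -2
python3 -m creep '[{"grip":0.57,"delta_pos":[-0.545,-0.581,0],"rotation":[0,0,0]},{"grip":0.57,"delta_pos":[-0.545,-0.581,0],"rotation":[0,0,0]}]' | head -2
python3 -m creep '[{"grip":0.57,"delta_pos":[-0.545,-0.581,0],"rotation":[0,0,0]},{"grip":0.57,"delta_pos":[-0.545,-0.581,0],"rotation":[0,0,0]},{"grip":0.57,"delta_pos":[-0.545,-0.581,0],"rotation":[0,0,0]},{"grip":0.57,"delta_pos":[-0.545,-0.581,0],"rotation":[0,0,0]},{"grip":0.57,"delta_pos":[-0.545,-0.581,0],"rotation":[0,0,0]}]' | head -3
python3 seer.py
python3 plan.py ".6053 .2804 .046 -91.1"  ".6053 .2804 .13 -91.1" ".5475 .3039 .125 -91.1"
```

```text
clock: 22.45
tool_pos: [0.4281, 0.1198, 0.0462]
orientation: [180.0, -0.0, -91.2]
force: [-0.0, 0.3, 0.4]
opening: 0.0247
gripper_force: 30.0
clock: 22.95
tool_pos: [0.4302, 0.1216, 0.1353]
clock: 23.15
tool_pos: [0.4888, 0.1748, 0.1316]
clock: 23.35
tool_pos: [0.5482, 0.2284, 0.1303]
clock: 23.85
tool_pos: [0.6041, 0.279, 0.1297]
orientation: [180.0, -0.0, -91.2]
side x 0.6051 y 0.2803 [79.5 27. ] 0.8
side x 0.4907 y 0.2914 [68.1 26.1] 0.6
side x 0.4325 y 0.3044 [60.9 26.1] 1.2
wrist x 0.6040 y 0.2800 [23. 78.] 90.0
wrist x 0.5457 y 0.2055 [78.  23.1] 1.2
from [0.6042 0.279  0.1302] [-1.7998e+02  2.0000e-02 -9.1180e+01] t 23.9 open 0.0377
-> .6053 .2804 .046 -91.1
   rows 2  d [-0.014, -0.01, 0.842]  rz -0.001
-> .6053 .2804 .13 -91.1
   rows 2  d [0.0, 0.0, -0.84]  rz -0.0
-> .5475 .3039 .125 -91.1
   rows 2  d [-0.224, 0.582, 0.05]  rz -0.0
```

```bash
python3 -m creep '[{"grip":0.57,"delta_pos":[-0.014,-0.01,0.4],"rotation":[0,0,0]},{"grip":0.57,"delta_pos":[-0.014,-0.01,0.75],"rotation":[0,0,0]},{"grip":0.57,"delta_pos":[-0.014,-0.01,0.84],"rotation":[0,0,0]},{"grip":0.57,"delta_pos":[-0.014,-0.01,0.84],"rotation":[0,0,0]},{"grip":1,"delta_pos":[-0.014,-0.01,0.84],"rotation":[0,0,0]}]'
python3 -m creep '[{"grip":1,"delta_pos":[0,0,0],"rotation":[0,0,0]},{"grip":1,"delta_pos":[0,0,0],"rotation":[0,0,0]},{"grip":1,"delta_pos":[0,0,0],"rotation":[0,0,0]},{"grip":1,"delta_pos":[0,0,-0.4],"rotation":[0,0,0]},{"grip":1,"delta_pos":[0,0,-0.84],"rotation":[0,0,0]}]' | tail -2
python3 -m creep '[{"grip":1,"delta_pos":[-0.224,0.582,0.05],"rotation":[0,0,0]},{"grip":1,"delta_pos":[-0.224,0.582,0.05],"rotation":[0,0,0]},{"grip":1,"delta_pos":[-0.224,0.582,0.05],"rotation":[0,0,0]},{"grip":1,"delta_pos":[-0.224,0.582,0.05],"rotation":[0,0,0]}]'
python3 plan.py ".5475 .3039 .047 -91.1" ".5475 .3039 .133 -91.1" ".6105 -.1065 .145 -168.8"
```

```text
clock: 24.45
tool_pos: [0.6066, 0.2814, 0.0474]
orientation: [-179.9, 0.0, -91.1]
force: [0.3, 0.2, 0.6]
opening: 0.0338
gripper_force: 0.0
opening: 0.0244
gripper_force: 30.0
clock: 25.35
tool_pos: [0.548, 0.3048, 0.1249]
orientation: [-180.0, 0.0, -91.1]
force: [-0.6, -0.4, -1.4]
opening: 0.0246
gripper_force: 30.0
from [0.548  0.3048 0.1249] [-1.7998e+02  1.0000e-02 -9.1110e+01] t 25.4 open 0.0246
-> .5475 .3039 .047 -91.1
   rows 2  d [0.009, 0.005, 0.779]  rz -0.0
-> .5475 .3039 .133 -91.1
   rows 2  d [0.0, 0.0, -0.86]  rz -0.0
-> .6105 -.1065 .145 -168.8
   rows 2  d [0.818, -0.142, -0.024]  rz 0.173
   rows 2  d [0.75, -0.356, -0.024]  rz 0.173
   rows 2  d [0.628, -0.544, -0.024]  rz 0.173
   rows 2  d [0.459, -0.692, -0.024]  rz 0.173
   rows 2  d [0.257, -0.79, -0.024]  rz 0.173
```

```bash
python3 -m creep '[{"grip":1,"delta_pos":[0.009,0.005,0.35],"rotation":[0,0,0]},{"grip":1,"delta_pos":[0.009,0.005,0.7],"rotation":[0,0,0]},{"grip":1,"delta_pos":[0.009,0.005,0.775],"rotation":[0,0,0]},{"grip":1,"delta_pos":[0.009,0.005,0.775],"rotation":[0,0,0]},{"grip":1,"delta_pos":[0.009,0.005,0.775],"rotation":[0,0,0]}]'
python3 -m creep '[{"grip":0.57,"delta_pos":[0,0,0],"rotation":[0,0,0]},{"grip":0.57,"delta_pos":[0,0,0],"rotation":[0,0,0]},{"grip":0.57,"delta_pos":[0,0,-0.3],"rotation":[0,0,0]},{"grip":0.57,"delta_pos":[0,0,-0.85],"rotation":[0,0,0]},{"grip":0.57,"delta_pos":[0,0,-0.85],"rotation":[0,0,0]}]' | head -2
python3 -m creep '[{"grip":0.45,"delta_pos":[0.818,-0.142,-0.024],"rotation":[0,0,0.173]},{"grip":0.45,"delta_pos":[0.818,-0.142,-0.024],"rotation":[0,0,0.173]}]' | head -2
python3 -m creep '[{"grip":0.45,"delta_pos":[0.75,-0.356,-0.024],"rotation":[0,0,0.173]},{"grip":0.45,"delta_pos":[0.75,-0.356,-0.024],"rotation":[0,0,0.173]}]' | head -2
python3 -m creep '[{"grip":0.45,"delta_pos":[0.628,-0.544,-0.024],"rotation":[0,0,0.173]},{"grip":0.45,"delta_pos":[0.628,-0.544,-0.024],"rotation":[0,0,0.173]}]' | head -2
python3 -m creep '[{"grip":0.45,"delta_pos":[0.459,-0.692,-0.024],"rotation":[0,0,0.173]},{"grip":0.45,"delta_pos":[0.459,-0.692,-0.024],"rotation":[0,0,0.173]}]' | head -2
python3 -m creep '[{"grip":0.45,"delta_pos":[0.257,-0.79,-0.024],"rotation":[0,0,0.173]},{"grip":0.45,"delta_pos":[0.257,-0.79,-0.024],"rotation":[0,0,0.173]},{"grip":0.45,"delta_pos":[0.257,-0.79,-0.024],"rotation":[0,0,0.173]},{"grip":0.45,"delta_pos":[0.257,-0.79,-0.024],"rotation":[0,0,0.173]},{"grip":0.45,"delta_pos":[0.257,-0.79,-0.024],"rotation":[0,0,0.173]}]' | head -3
python3 see.py ".12 .6106 -.107 11.2" ".12 .4548 -.2212 -2.6"
python3 seer.py
python3 plan.py ".6103 -.1065 .034 -168.8" ".6103 -.1065 .13 -168.8" ".6051 .2788 .125 -91.1"
```

```text
clock: 25.85
tool_pos: [0.5481, 0.3033, 0.047]
orientation: [180.0, -0.0, -91.2]
force: [-0.2, 0.6, -0.8]
opening: 0.0247
gripper_force: 30.0
clock: 26.35
tool_pos: [0.5506, 0.3057, 0.1388]
clock: 26.55
tool_pos: [0.5602, 0.2206, 0.1355]
clock: 26.75
tool_pos: [0.5727, 0.1373, 0.1376]
clock: 26.95
tool_pos: [0.5852, 0.0549, 0.14]
clock: 27.15
tool_pos: [0.5976, -0.0273, 0.1423]
clock: 27.65
tool_pos: [0.6097, -0.1065, 0.1443]
orientation: [180.0, 0.0, -169.0]
side 0.12 [ 0.0502  0.6108 -0.107  11.271 ]
wrist 0.12 [ 0.1709  0.6099 -0.1058 11.3017]
side 0.12 [ 0.0387  0.4548 -0.2212 -2.6   ]
wrist 0.12 [ 1.      0.4548 -0.2212 -2.6   ]
side x 0.4860 y 0.1362 [88.2 25.8] 1.5
side x 0.4323 y 0.3032 [58.4 26.1] 0.9
side x 0.4316 y 0.2108 [61.  26.2] 1.8
side x 0.4284 y 0.1201 [60.4 25.9] 1.6
from [ 0.6097 -0.1059  0.1443] [-1.8000e+02  2.0000e-02 -1.6891e+02] t 27.9 open 0.0484
-> .6103 -.1065 .034 -168.8
   rows 2  d [-0.002, -0.003, 0.552]  rz -0.001
   rows 2  d [-0.002, -0.003, 0.552]  rz -0.001
-> .6103 -.1065 .13 -168.8
   rows 2  d [0.0, 0.0, -0.96]  rz -0.0
-> .6051 .2788 .125 -91.1
   rows 3  d [-0.174, 0.947, 0.013]  rz -0.216
   rows 3  d [-0.48, 0.836, 0.013]  rz -0.216
   rows 3  d [-0.73, 0.628, 0.013]  rz -0.216
   rows 3  d [-0.898, 0.35, 0.013]  rz -0.216
```

```bash
python3 -m creep '[{"grip":0.45,"delta_pos":[-0.004,-0.006,0.5],"rotation":[0,0,0]},{"grip":0.45,"delta_pos":[-0.004,-0.006,0.9],"rotation":[0,0,0]},{"grip":0.45,"delta_pos":[-0.004,-0.006,0.9],"rotation":[0,0,0]}]' | head -2
python3 -m creep '[{"grip":0.45,"delta_pos":[0,0,0.21],"rotation":[0,0,0]},{"grip":0.45,"delta_pos":[0,0,0.21],"rotation":[0,0,0]},{"grip":1,"delta_pos":[0,0,0.21],"rotation":[0,0,0]},{"grip":1,"delta_pos":[0,0,0.21],"rotation":[0,0,0]},{"grip":1,"delta_pos":[0,0,0.21],"rotation":[0,0,0]}]'
python3 -m creep '[{"grip":1,"delta_pos":[0,0,0],"rotation":[0,0,0]},{"grip":1,"delta_pos":[0,0,0],"rotation":[0,0,0]},{"grip":1,"delta_pos":[0,0,-0.3],"rotation":[0,0,0]},{"grip":1,"delta_pos":[0,0,-0.8],"rotation":[0,0,0]},{"grip":1,"delta_pos":[0,0,-0.96],"rotation":[0,0,0]}]'
python3 -m creep '[{"grip":1,"delta_pos":[-0.174,0.947,0.013],"rotation":[0,0,-0.216]},{"grip":1,"delta_pos":[-0.174,0.947,0.013],"rotation":[0,0,-0.216]},{"grip":1,"delta_pos":[-0.174,0.947,0.013],"rotation":[0,0,-0.216]}]' | tail -2
python3 -m creep '[{"grip":1,"delta_pos":[-0.48,0.836,0.013],"rotation":[0,0,-0.216]},{"grip":1,"delta_pos":[-0.48,0.836,0.013],"rotation":[0,0,-0.216]},{"grip":1,"delta_pos":[-0.48,0.836,0.013],"rotation":[0,0,-0.216]}]' | tail -2
python3 -m creep '[{"grip":1,"delta_pos":[-0.73,0.628,0.013],"rotation":[0,0,-0.216]},{"grip":1,"delta_pos":[-0.73,0.628,0.013],"rotation":[0,0,-0.216]},{"grip":1,"delta_pos":[-0.73,0.628,0.013],"rotation":[0,0,-0.216]}]' | tail -2
python3 -m creep '[{"grip":1,"delta_pos":[-0.898,0.35,0.013],"rotation":[0,0,-0.216]},{"grip":1,"delta_pos":[-0.898,0.35,0.013],"rotation":[0,0,-0.216]},{"grip":1,"delta_pos":[-0.898,0.35,0.013],"rotation":[0,0,-0.216]},{"grip":1,"delta_pos":[-0.898,0.35,0.013],"rotation":[0,0,-0.216]},{"grip":1,"delta_pos":[-0.898,0.35,0.013],"rotation":[0,0,-0.216]}]'
python3 plan.py ".6051 .2788 .047 -91.1" ".6051 .2788 .133 -91.1" ".4548 -.2212 .145 -182.6"
```

```text
clock: 28.15
tool_pos: [0.6063, -0.1069, 0.0491]
clock: 28.65
tool_pos: [0.611, -0.1073, 0.0348]
orientation: [-180.0, 0.1, -169.0]
force: [-0.1, 0.1, 0.1]
opening: 0.0297
gripper_force: 0.0
clock: 29.15
tool_pos: [0.6122, -0.1076, 0.134]
orientation: [-179.9, 0.3, -169.0]
force: [0.6, -0.1, -0.9]
opening: 0.025
gripper_force: 30.0
opening: 0.0246
gripper_force: 30.0
opening: 0.0247
gripper_force: 30.0
opening: 0.0248
gripper_force: 30.0
clock: 30.55
tool_pos: [0.6059, 0.2773, 0.1237]
orientation: [179.9, -0.0, -91.4]
force: [-1.1, -0.0, -2.2]
opening: 0.0245
gripper_force: 30.0
from [0.6059 0.2773 0.1237] [ 1.7995e+02 -3.0000e-02 -9.1360e+01] t 30.6 open 0.0245
-> .6051 .2788 .047 -91.1
   rows 2  d [-0.015, 0.008, 0.767]  rz -0.003
-> .6051 .2788 .133 -91.1
   rows 2  d [0.0, 0.0, -0.86]  rz -0.0
-> .4548 -.2212 .145 -182.6
   rows 2  d [0.838, 0.234, -0.02]  rz 0.169
   rows 2  d [0.87, 0.006, -0.02]  rz 0.169
   rows 2  d [0.841, -0.223, -0.02]  rz 0.169
   rows 2  d [0.753, -0.437, -0.02]  rz 0.169
   rows 2  d [0.611, -0.619, -0.02]  rz 0.169
   rows 2  d [0.427, -0.758, -0.02]  rz 0.169
```

```bash
python3 -m creep '[{"grip":1,"delta_pos":[-0.015,0.008,0.35],"rotation":[0,0,-0.003]},{"grip":1,"delta_pos":[-0.015,0.008,0.7],"rotation":[0,0,-0.003]},{"grip":1,"delta_pos":[-0.015,0.008,0.767],"rotation":[0,0,-0.003]},{"grip":1,"delta_pos":[-0.015,0.008,0.767],"rotation":[0,0,-0.003]},{"grip":1,"delta_pos":[-0.015,0.008,0.767],"rotation":[0,0,-0.003]}]'
python3 -m creep '[{"grip":0.57,"delta_pos":[0,0,0],"rotation":[0,0,0]},{"grip":0.57,"delta_pos":[0,0,0],"rotation":[0,0,0]},{"grip":0.57,"delta_pos":[0,0,-0.3],"rotation":[0,0,0]},{"grip":0.57,"delta_pos":[0,0,-0.85],"rotation":[0,0,0]},{"grip":0.57,"delta_pos":[0,0,-0.85],"rotation":[0,0,0]}]' | head -2
python3 -m creep '[{"grip":0.45,"delta_pos":[0.838,0.234,-0.02],"rotation":[0,0,0.169]},{"grip":0.45,"delta_pos":[0.838,0.234,-0.02],"rotation":[0,0,0.169]}]' | head -2
python3 -m creep '[{"grip":0.45,"delta_pos":[0.87,0.006,-0.02],"rotation":[0,0,0.169]},{"grip":0.45,"delta_pos":[0.87,0.006,-0.02],"rotation":[0,0,0.169]}]' | head -2
python3 -m creep '[{"grip":0.45,"delta_pos":[0.841,-0.223,-0.02],"rotation":[0,0,0.169]},{"grip":0.45,"delta_pos":[0.841,-0.223,-0.02],"rotation":[0,0,0.169]}]' | head -2
python3 -m creep '[{"grip":0.45,"delta_pos":[0.753,-0.437,-0.02],"rotation":[0,0,0.169]},{"grip":0.45,"delta_pos":[0.753,-0.437,-0.02],"rotation":[0,0,0.169]}]' | head -2
python3 -m creep '[{"grip":0.45,"delta_pos":[0.611,-0.619,-0.02],"rotation":[0,0,0.169]},{"grip":0.45,"delta_pos":[0.611,-0.619,-0.02],"rotation":[0,0,0.169]}]' | head -2
python3 -m creep '[{"grip":0.45,"delta_pos":[0.427,-0.758,-0.02],"rotation":[0,0,0.169]},{"grip":0.45,"delta_pos":[0.427,-0.758,-0.02],"rotation":[0,0,0.169]},{"grip":0.45,"delta_pos":[0.427,-0.758,-0.02],"rotation":[0,0,0.169]},{"grip":0.45,"delta_pos":[0.427,-0.758,-0.02],"rotation":[0,0,0.169]},{"grip":0.45,"delta_pos":[0.427,-0.758,-0.02],"rotation":[0,0,0.169]}]' | head -3
python3 see.py ".12 .4548 -.2212 -2.6"
python3 seer.py
python3 plan.py ".4545 -.2205 .034 -182.6" ".4545 -.2205 .13 -182.6" ".6023 .1388 .125 -91.1"
```

```text
clock: 31.05
tool_pos: [0.6058, 0.2786, 0.0479]
orientation: [-180.0, -0.0, -91.1]
force: [-0.7, 0.1, -1.5]
opening: 0.0249
gripper_force: 30.0
clock: 31.55
tool_pos: [0.6088, 0.2812, 0.1396]
clock: 31.75
tool_pos: [0.5802, 0.1952, 0.1351]
clock: 31.95
tool_pos: [0.555, 0.1107, 0.137]
clock: 32.15
tool_pos: [0.5301, 0.0272, 0.139]
clock: 32.35
tool_pos: [0.5055, -0.0562, 0.1411]
clock: 32.55
tool_pos: [0.4809, -0.1396, 0.1431]
clock: 33.05
tool_pos: [0.4574, -0.2207, 0.1446]
orientation: [-180.0, 0.0, 177.8]
side 0.12 [ 0.0284  0.4071 -0.2456 -2.1269]
wrist 0.12 [  0.5014   0.4753  -0.2196 -15.8495]
side x 0.5167 y 0.3733 [ 20.6 244.6] 1.0
side x 0.6063 y 0.2776 [120.2  27. ] 1.3
side x 0.5484 y 0.3022 [79.  26.7] 1.7
side x 0.5463 y 0.2062 [79.3 26.7] 1.4
side x 0.4899 y 0.2754 [99.8 25.7] 1.3
side x 0.4861 y 0.1425 [100.7  25.8] 1.4
from [ 0.4575 -0.2202  0.1443] [1.8000e+02 1.0000e-02 1.7786e+02] t 33.2 open 0.0482
-> .4545 -.2205 .034 -182.6
   rows 2  d [0.015, -0.002, 0.552]  rz 0.003
   rows 2  d [0.015, -0.002, 0.552]  rz 0.003
-> .4545 -.2205 .13 -182.6
   rows 2  d [0.0, 0.0, -0.96]  rz -0.0
-> .6023 .1388 .125 -91.1
   rows 3  d [-0.328, 0.914, 0.013]  rz -0.254
   rows 3  d [-0.658, 0.715, 0.013]  rz -0.254
   rows 3  d [-0.884, 0.403, 0.013]  rz -0.254
   rows 3  d [-0.971, 0.027, 0.013]  rz -0.254
```

The last 120 bar has been knocked to about (.407,-.246). I'll confirm that with a picture.

```bash
python3 - <<'E'
from h import *
s=ctrl.snapshot("side");b=fitbar([s],.4071,-.2456,np.radians(-2.1));print(np.round(b[0],4))
a=(.33,.73,-.40,.40);cv2.imwrite("pics/o4.png",grid(ortho(s,*a,.025),*a,1000.))
E
python3 plan.py ".407 -.245 .145 -182.1" ".407 -.245 .034 -182.1" ".407 -.245 .13 -182.1" ".6023 .1388 .125 -91.1"
```

```text
[ 0.0435  0.12    0.4065 -0.2452 -2.0343]
from [ 0.4574 -0.2203  0.1443] [-180.      0.    177.85] t 33.3 open 0.0481
-> .407 -.245 .145 -182.1
   rows 2  d [0.495, -0.266, -0.007]  rz -0.001
-> .407 -.245 .034 -182.1
   rows 2  d [0.0, -0.0, 0.555]  rz -0.0
   rows 2  d [0.0, -0.0, 0.555]  rz -0.0
-> .407 -.245 .13 -182.1
   rows 2  d [0.0, 0.0, -0.96]  rz -0.0
-> .6023 .1388 .125 -91.1
   rows 3  d [-0.362, 0.781, 0.01]  rz -0.202
   rows 3  d [-0.588, 0.629, 0.01]  rz -0.202
   rows 3  d [-0.755, 0.414, 0.01]  rz -0.202
   rows 3  d [-0.847, 0.157, 0.01]  rz -0.202
   rows 3  d [-0.854, -0.115, 0.01]  rz -0.202
```

View pics/o4.png

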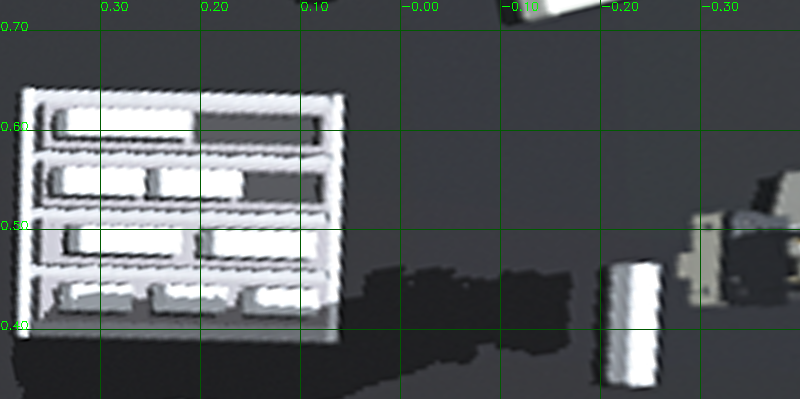

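The picture confirms it: the 120 bar lies at image (637,325) (x≈.407, y≈-.245), and everything in the rack is seated, with only the right-hand row_120 pocket still needed.

```bash
python3 -m creep '[{"grip":0.45,"delta_pos":[0.495,-0.266,0],"rotation":[0,0,0]},{"grip":0.45,"delta_pos":[0.495,-0.266,0],"rotation":[0,0,0]},{"grip":0.45,"delta_pos":[0.495,-0.266,0.5],"rotation":[0,0,0]},{"grip":0.45,"delta_pos":[0.495,-0.266,0.9],"rotation":[0,0,0]},{"grip":0.45,"delta_pos":[0.495,-0.266,0.9],"rotation":[0,0,0]}]' | head -2
python3 -m creep '[{"grip":0.45,"delta_pos":[0,0,0.205],"rotation":[0,0,0]},{"grip":0.45,"delta_pos":[0,0,0.205],"rotation":[0,0,0]},{"grip":1,"delta_pos":[0,0,0.205],"rotation":[0,0,0]},{"grip":1,"delta_pos":[0,0,0.205],"rotation":[0,0,0]},{"grip":1,"delta_pos":[0,0,0.205],"rotation":[0,0,0]}]'
python3 -m creep '[{"grip":1,"delta_pos":[0,0,0],"rotation":[0,0,0]},{"grip":1,"delta_pos":[0,0,0],"rotation":[0,0,0]},{"grip":1,"delta_pos":[0,0,-0.3],"rotation":[0,0,0]},{"grip":1,"delta_pos":[0,0,-0.8],"rotation":[0,0,0]},{"grip":1,"delta_pos":[0,0,-0.96],"rotation":[0,0,0]}]'
python3 -m creep '[{"grip":1,"delta_pos":[-0.362,0.781,0.01],"rotation":[0,0,-0.202]},{"grip":1,"delta_pos":[-0.362,0.781,0.01],"rotation":[0,0,-0.202]},{"grip":1,"delta_pos":[-0.362,0.781,0.01],"rotation":[0,0,-0.202]}]' | tail -2
python3 -m creep '[{"grip":1,"delta_pos":[-0.588,0.629,0.01],"rotation":[0,0,-0.202]},{"grip":1,"delta_pos":[-0.588,0.629,0.01],"rotation":[0,0,-0.202]},{"grip":1,"delta_pos":[-0.588,0.629,0.01],"rotation":[0,0,-0.202]}]' | tail -2
python3 -m creep '[{"grip":1,"delta_pos":[-0.755,0.414,0.01],"rotation":[0,0,-0.202]},{"grip":1,"delta_pos":[-0.755,0.414,0.01],"rotation":[0,0,-0.202]},{"grip":1,"delta_pos":[-0.755,0.414,0.01],"rotation":[0,0,-0.202]}]' | tail -2
python3 -m creep '[{"grip":1,"delta_pos":[-0.847,0.157,0.01],"rotation":[0,0,-0.202]},{"grip":1,"delta_pos":[-0.847,0.157,0.01],"rotation":[0,0,-0.202]},{"grip":1,"delta_pos":[-0.847,0.157,0.01],"rotation":[0,0,-0.202]}]' | tail -2
python3 -m creep '[{"grip":1,"delta_pos":[-0.854,-0.115,0.01],"rotation":[0,0,-0.202]},{"grip":1,"delta_pos":[-0.854,-0.115,0.01],"rotation":[0,0,-0.202]},{"grip":1,"delta_pos":[-0.854,-0.115,0.01],"rotation":[0,0,-0.202]},{"grip":1,"delta_pos":[-0.854,-0.115,0.01],"rotation":[0,0,-0.202]},{"grip":1,"delta_pos":[-0.854,-0.115,0.01],"rotation":[0,0,-0.202]}]'
python3 plan.py ".6023 .1388 .047 -91.1"
python3 - <<'E'
from h import *
W=ctrl.snapshot("wrist");cv2.imwrite("pics/w5.png",W["color"][:,:,::-1])
E
```

```text
clock: 33.8
tool_pos: [0.4032, -0.2447, 0.0504]
clock: 34.3
tool_pos: [0.4074, -0.2458, 0.0351]
orientation: [-180.0, 0.1, 177.8]
force: [0.3, -0.0, 0.7]
opening: 0.0299
gripper_force: 0.0
clock: 34.8
tool_pos: [0.4083, -0.2463, 0.1341]
orientation: [-179.9, 0.3, 177.8]
force: [1.3, 0.3, -2.4]
opening: 0.0246
gripper_force: 30.0
opening: 0.0246
gripper_force: 30.0
opening: 0.0245
gripper_force: 30.0
opening: 0.0248
gripper_force: 30.0
opening: 0.0245
gripper_force: 30.0
clock: 36.5
tool_pos: [0.6022, 0.136, 0.1244]
orientation: [179.9, -0.0, -91.5]
force: [0.6, 0.2, -1.9]
opening: 0.0246
gripper_force: 30.0
from [0.6022 0.136  0.1244] [ 1.7991e+02 -4.0000e-02 -9.1520e+01] t 36.5 open 0.0246
-> .6023 .1388 .047 -91.1
   rows 2  d [-0.028, -0.001, 0.774]  rz -0.005
```

View pics/w5.png

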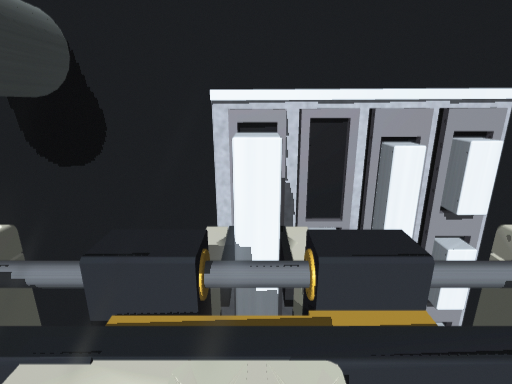

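The last bar (258,200) is held straight over the right-hand row_120 pocket. Next I'll place it, lift, and locate the button.

```bash
python3 -m creep '[{"grip":1,"delta_pos":[-0.022,0,0.35],"rotation":[0,0,-0.005]},{"grip":1,"delta_pos":[-0.022,0,0.7],"rotation":[0,0,-0.005]},{"grip":1,"delta_pos":[-0.022,0,0.77],"rotation":[0,0,-0.005]},{"grip":1,"delta_pos":[-0.022,0,0.77],"rotation":[0,0,-0.005]},{"grip":1,"delta_pos":[-0.022,0,0.77],"rotation":[0,0,-0.005]}]'
python3 -m creep '[{"grip":0.57,"delta_pos":[0,0,0],"rotation":[0,0,0]},{"grip":0.57,"delta_pos":[0,0,0],"rotation":[0,0,0]},{"grip":0.57,"delta_pos":[0,0,-0.3],"rotation":[0,0,0]},{"grip":0.57,"delta_pos":[0,0,-0.85],"rotation":[0,0,0]},{"grip":0.57,"delta_pos":[0,0,-0.95],"rotation":[0,0,0]}]' | head -2
python3 - <<'E'
from h import *
S=ctrl.snapshot("side");a=(.4,.6,-.55,-.35)
A=ortho(S,*a,.063,2000.);C=ctrl.snapshot("scene");B=ortho(C,*a,.063,2000.)
im=np.hstack([grid(A,*a,2000.,.05),grid(B,*a,2000.,.05)]);cv2.imwrite("pics/btn.png",im)
E
```

```text
clock: 37.05
tool_pos: [0.6033, 0.139, 0.0486]
orientation: [-180.0, 0.0, -91.0]
force: [0.6, -0.3, -2.3]
opening: 0.0246
gripper_force: 30.0
clock: 37.55
tool_pos: [0.6057, 0.1404, 0.1484]
```

View pics/btn.png

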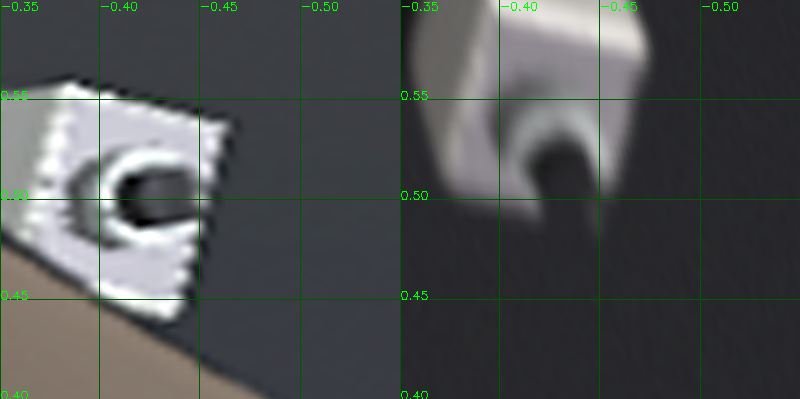

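From the side view (left half), the button top is about (150–160,195), giving (x,y) ≈ (.502,-.431). I'll refine that from the wrist camera close by.

```bash
python3 plan.py ".5 -.34 .17 -91.1"
```

```text
from [0.6051 0.1404 0.1469] [-1.7964e+02  1.7000e-01 -9.0880e+01] t 37.6 open 0.0375
-> .5 -.34 .17 -91.1
   rows 2  d [0.803, 0.163, -0.038]  rz 0.0
   rows 2  d [0.803, 0.162, -0.038]  rz 0.0
   rows 2  d [0.803, 0.162, -0.038]  rz 0.0
   rows 2  d [0.804, 0.161, -0.038]  rz 0.0
   rows 2  d [0.804, 0.161, -0.038]  rz 0.0
   rows 2  d [0.804, 0.16, -0.038]  rz 0.0
```

```bash
python3 -m creep '[{"grip":1,"delta_pos":[0.964,0.195,-0.05],"rotation":[0,0,0]},{"grip":1,"delta_pos":[0.964,0.195,-0.05],"rotation":[0,0,0]}]' | head -2
python3 -m creep '[{"grip":1,"delta_pos":[0.964,0.195,-0.05],"rotation":[0,0,0]},{"grip":1,"delta_pos":[0.964,0.195,-0.05],"rotation":[0,0,0]}]' | head -2
python3 -m creep '[{"grip":1,"delta_pos":[0.964,0.195,-0.05],"rotation":[0,0,0]},{"grip":1,"delta_pos":[0.964,0.195,-0.05],"rotation":[0,0,0]}]' | head -2
python3 -m creep '[{"grip":1,"delta_pos":[0.964,0.195,-0.05],"rotation":[0,0,0]},{"grip":1,"delta_pos":[0.964,0.195,-0.05],"rotation":[0,0,0]}]' | head -2
python3 -m creep '[{"grip":1,"delta_pos":[0.964,0.195,-0.05],"rotation":[0,0,0]},{"grip":1,"delta_pos":[0.964,0.195,-0.05],"rotation":[0,0,0]},{"grip":1,"delta_pos":[0.964,0.195,-0.05],"rotation":[0,0,0]},{"grip":1,"delta_pos":[0.964,0.195,-0.05],"rotation":[0,0,0]}]'
python3 seer.py | grep side
python3 - <<'E'
from h import *
W=ctrl.snapshot("wrist");a=(.42,.58,-.51,-.35)
im=grid(ortho(W,*a,.063,2000.),*a,2000.,.05)
S=ctrl.snapshot("side");r=(.36,.66,.03,.38)
o=ortho(S,*r,.037,1067.)[:320]
cv2.imwrite("pics/btn2.png",np.hstack([im,o]) )
E
python3 plan.py ".502 -.431 .12 -91.1" ".502 -.431 .09 -91.1"
```

```text
clock: 37.85
tool_pos: [0.5815, 0.0432, 0.1472]
clock: 38.05
tool_pos: [0.56, -0.0542, 0.1524]
clock: 38.25
tool_pos: [0.5391, -0.1504, 0.1575]
clock: 38.45
tool_pos: [0.518, -0.2466, 0.1625]
clock: 38.85
tool_pos: [0.497, -0.3419, 0.1669]
orientation: [179.9, 0.0, -91.1]
force: [-0.3, 0.4, 0.3]
opening: 0.0003
gripper_force: 0.0
side x 0.6064 y 0.2779 [120.4  27.2] 1.3
side x 0.5485 y 0.3024 [79.3 27. ] 1.7
side x 0.5465 y 0.2063 [79.6 26.8] 1.0
side x 0.4901 y 0.2765 [97.9 26.7] 0.8
side x 0.4325 y 0.3044 [60.9 26.1] 1.2
from [ 0.4984 -0.3397  0.1676] [ 1.7999e+02  1.0000e-02 -9.0810e+01] t 39.0 open 0.0003
-> .502 -.431 .12 -91.1
   rows 2  d [0.456, -0.024, 0.238]  rz 0.002
   rows 2  d [0.456, -0.025, 0.238]  rz 0.002
-> .502 -.431 .09 -91.1
   rows 1  d [-0.0, -0.0, 0.3]  rz -0.0Traceback (most recent call last):
  File "<stdin>", line 6, in <module>
    return _nx.concatenate(arrs, 1, dtype=dtype, casting=casting)
           ~~~~~~~~~~~~~~~^^^^^^^^^^^^^^^^^^^^^^^^^^^^^^^^^^^^^^^
ValueError: all the input array dimensions except for the concatenation axis must match exactly, but along dimension 0, the array at index 0 has size 319 and the array at index 1 has size 320
```

Run:
```python
from h import *
W=ctrl.snapshot("wrist");a=(.42,.58,-.51,-.35)
im=grid(ortho(W,*a,.063,2000.),*a,2000.,.05)
S=ctrl.snapshot("side");r=(.36,.66,.03,.38)
o=ortho(S,*r,.037,1200.)
cv2.imwrite("pics/btn2.png",np.hstack([cv2.resize(im,(360,360)),cv2.resize(o,(420,360))]) )
```

```text
(no output)
```

View pics/btn2.png

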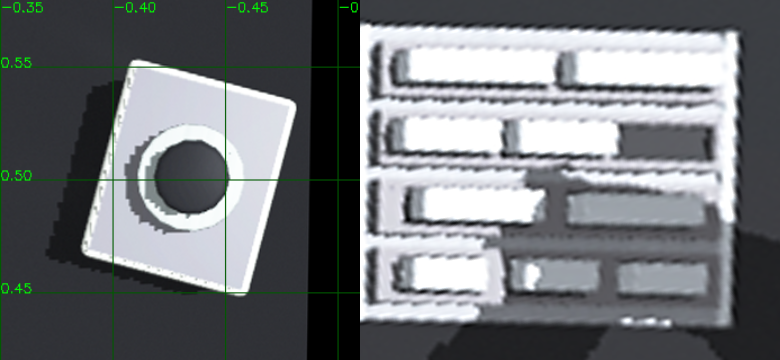

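The wrist view shows the button centre at (191,177), giving (.5013,-.4349). The rack shows all nine bars seated: 2, 2, 2 and 3 by row. Next I'll press the button.

```bash
python3 -m creep '[{"grip":1,"delta_pos":[0.947,-0.045,0.2],"rotation":[0,0,0]},{"grip":1,"delta_pos":[0.947,-0.045,0.2],"rotation":[0,0,0]},{"grip":1,"delta_pos":[0.947,-0.045,0.65],"rotation":[0,0,0]},{"grip":1,"delta_pos":[0.947,-0.045,0.65],"rotation":[0,0,0]},{"grip":1,"delta_pos":[0.947,-0.045,0.65],"rotation":[0,0,0]}]'
python3 -m creep '[{"grip":1,"delta_pos":[0,0,0.1],"rotation":[0,0,0]},{"grip":1,"delta_pos":[0,0,0.16],"rotation":[0,0,0]},{"grip":1,"delta_pos":[0,0,0.19],"rotation":[0,0,0]},{"grip":1,"delta_pos":[0,0,0.2],"rotation":[0,0,0]},{"grip":1,"delta_pos":[0,0,0.2],"rotation":[0,0,0]}]'
```

```text
clock: 39.65
tool_pos: [0.5009, -0.4347, 0.1025]
orientation: [179.9, 0.0, -90.8]
force: [-0.4, -1.0, 1.7]
opening: 0.0003
gripper_force: 0.0
clock: 40.15
tool_pos: [0.5016, -0.4354, 0.0834]
orientation: [-180.0, -0.0, -90.9]
force: [0.5, 1.8, 3.2]
opening: 0.0005
gripper_force: 1.2
```

Contact has started; I'll press further in small steps.

```bash
python3 -m creep '[{"grip":1,"delta_pos":[0,0,0.02],"rotation":[0,0,0]},{"grip":1,"delta_pos":[0,0,0.04],"rotation":[0,0,0]},{"grip":1,"delta_pos":[0,0,0.04],"rotation":[0,0,0]}]'
python3 -m creep '[{"grip":1,"delta_pos":[0,0,0.02],"rotation":[0,0,0]},{"grip":1,"delta_pos":[0,0,0.03],"rotation":[0,0,0]},{"grip":1,"delta_pos":[0,0,0.03],"rotation":[0,0,0]}]'
```

```text
clock: 40.45
tool_pos: [0.5016, -0.4356, 0.0794]
orientation: [-179.9, -0.0, -90.9]
force: [1.2, 2.8, 5.3]
opening: 0.0003
gripper_force: 2.8
clock: 40.75
tool_pos: [0.5017, -0.4357, 0.079]
orientation: [-179.9, -0.1, -90.8]
force: [-4.1, 9.5, 24.6]
opening: 0.0003
gripper_force: 11.9
```

The force jumped to 24 N at .079, so the button is fully down. I'll hold briefly, retract, and check the final state.

```bash
python3 -m creep '[{"grip":1,"delta_pos":[0,0,0],"rotation":[0,0,0]},{"grip":1,"delta_pos":[0,0,-0.2],"rotation":[0,0,0]},{"grip":1,"delta_pos":[0,0,-0.5],"rotation":[0,0,0]},{"grip":1,"delta_pos":[0,0,-1],"rotation":[0,0,0]},{"grip":1,"delta_pos":[0,0,-1],"rotation":[0,0,0]}]'
python3 -m creep '[{"grip":1,"delta_pos":[0.5,0.5,-0.3],"rotation":[0,0,0]},{"grip":1,"delta_pos":[0.5,0.5,-0.3],"rotation":[0,0,0]},{"grip":1,"delta_pos":[0.5,0.5,-0.3],"rotation":[0,0,0]},{"grip":1,"delta_pos":[0.5,0.5,-0.3],"rotation":[0,0,0]},{"grip":1,"delta_pos":[0.5,0.5,-0.3],"rotation":[0,0,0]}]' | head -3
python3 - <<'E'
from h import *
S=ctrl.snapshot("side");r=(.36,.83,-.3,.38)
a=ortho(S,*r,.037,1170.);cv2.imwrite("pics/fin.png",a)
E
```

```text
clock: 41.25
tool_pos: [0.504, -0.4381, 0.1831]
orientation: [-179.5, -0.4, -90.8]
force: [0.6, -0.1, 0.0]
opening: 0.0004
gripper_force: 0.0
clock: 41.75
tool_pos: [0.4504, -0.4843, 0.2049]
orientation: [180.0, 0.0, -90.9]
```

View pics/fin.png

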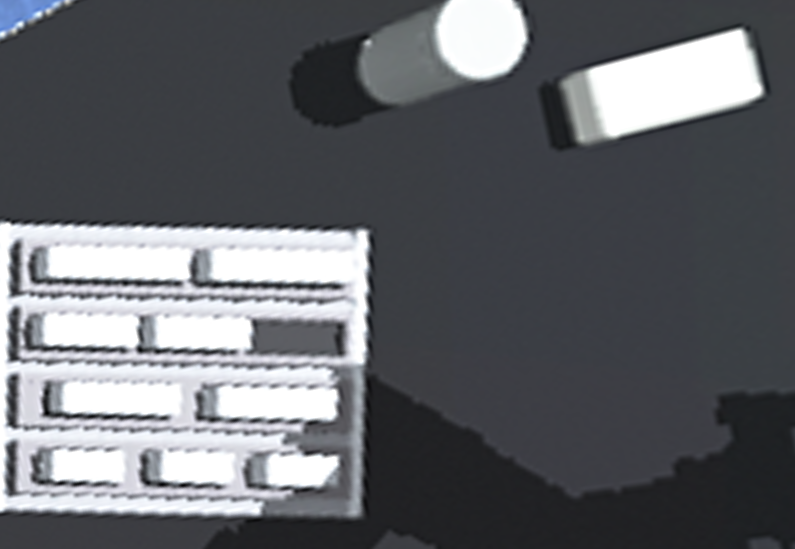

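The picture shows all nine bars flat in their own rows, with the jar (480,40) and adapter (665,85) untouched. Handing in.

```bash
python3 -c "
from plant import ctrl
print(ctrl.close_job())"
```

```text
the job is handed in; nothing more can be done
None
```

I put all nine bars flat in the rows for their lengths, pressed the ready button fully down and released it, and handed the job in at about 42 s; `close_job()` returned no verdict.

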